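# Pack the last coupling and click the kit case shut

## Task

Finish this kit case: stand the loose brass coupling upright in the one empty pocket, fully down, then swing the lid over and press its free edge down past the spring catch until it clicks and the lid stays shut by itself. The lid is thin plastic and cracks above 20 N, not much more than the catch needs, so feel your way down and let go once it has clicked; leave the bin, the bowl and the tape where they are.

Things in the scene. Friction and masses are not known exactly. Their poses are not given: they have to be found in the camera images.
- case: Kit case: dark lower shell, walls at x = -50..50, y = -85..85 mm, fixed on a plywood jig board (x -61..69, y -103..103 mm) whose thickness varies: the origin, under the shell's middle, lies 0 to 8 mm over the table. z up; x runs from the hinge side (nearer the robot) to the free, catch side. Over the origin: board 9, insert's top 37, shell rim 41 mm. Pockets at x = 5, y = -52, 0, 52 mm.
- case_hinge (a point): Middle of the lid's hinge line: fixed, 41 mm over the case's origin, at x = -50, y = 0 mm of the case; axes as the case's, the hinge line is its y axis.
- lid (a joint): Lid angle, rad: 0 = fully shut on its hard stop; grows as the lid swings up and back towards the robot; starts at 1.9 to 2.1, stop at 2.15. A weak spring lifts it: pushing it over takes about 1 N, and if not caught it swings open when let go, but far open it stays put.
- lid_edge (a point): Where to press: on the lid's outer top face, mid-width, 92 mm from the hinge line; when shut it lies 31 mm above the hinge line. Moves with the lid; x: hinge to free edge, z: out of the top face. The lid is a light grey plastic shell 100 x 170 x 31 mm, walls 3 mm; its free edge lies 8 mm beyond this point. It cracks if the robot bears on it or its tongue with over 20 N.
- catch_nose (a point): Nose of the springy catch tongue (40 mm wide) outside the lid's free edge, 10 mm below the lid's rim; it snaps under a rib on the shell. It resists from about 0.08 rad of lid angle on; the push needed at lid_edge climbs steadily to 9 to 15 N at about 0.02 rad, then it gives way at once: the edge drops 2 mm onto the hard stop. Let go then. Nearer the hinge it takes more.
- coupling_mid (a point): Centre (half-way up) of the loose brass pipe coupling standing on the table: a round sleeve 32 mm in diameter, 50 mm tall, z along its axis, about 0.14 kg; both ends alike.
- free_pocket (a point): Centre of the floor of the one empty pocket, 16 mm over the case's origin, z up. The pocket is 36 mm in diameter with a 2.5 mm chamfer, 21 mm deep. A coupling fully down has its centre 25 mm above this point, its top 25 mm above the shell's rim and 2 mm clearance all round; the shut lid clears it by 3 mm.
- packed_a_mid (a point): Centre of one of the two like couplings that already stand in their pockets.
- packed_b_mid (a point): Centre of the other coupling that already stands in its pocket.
- picking_bin: Blue plastic picking bin with paper slips, 140 x 100 mm, 75 mm high; origin under its middle. Bystander.
- bowl: Dark grey bowl, 124 mm across, 50 mm high; origin under its middle. Bystander.
- tape: Roll of brown packing tape lying flat, 100 mm across, 48 mm high; origin under its middle. Bystander.
Not all that is in view belongs to the job. Leave any grey or red look-alike of the part that bears coupling_mid alone.

How it is judged:
By the outcome, as a careful person would: the job done as asked, in the order asked, and still so for the second after the job is handed in, with the robot touching nothing.
It also fails if it takes over 72 s, if anything falls off the work surface, if the arm or the gripper's body presses on something with over 40 N, if the wrist force passes 120 N, or if a joint passes its speed limit or range.

## Robot

A 6-joint arm with a two-finger parallel gripper is mounted at the origin on the work surface. World frame = base frame: x ahead of the robot, y to its left, z up, the work surface at z = 0. Lengths are in mm, angles in degrees, forces in N, time in s.
With the tool pointing down it reaches from about 325 to 850 mm from the base axis. Payload 4.4 kg.
Tool frame: the origin (TCP) lies midway between the tips of the shut fingers; the grasp point (between the pads) lies 19 mm behind it; z points along the fingers, y is the line along which they close (so a half turn about z gives the same grasp; the last joint's range is limited). The gripper opens to 94 mm and grips with 3 to 60 N. Pads are 16 mm wide; open, the fingers measure 119 mm over their backs; the gripper's body (75 mm by 177 mm) begins 78 mm behind the grasp point.
Start: joints at [-75.774, 11.837, 88.321, -0, 79.842, -8.623], TCP at [223.268, -529.885, 205.447] pointing down, gripper open.
Joint ranges: [-156.59, 156.59], [-49.26, 127.26], [12.9, 141.05], [-63.56, 243.56], [4.71, 150.69], [-161.64, 161.64]. Speed limits (degrees/s): [159.86, 159.86, 180, 180, 180, 180].

## Interface

Orientations are given as a 3x3 rotation matrix whose columns are the frame's x, y, z axes.
In Python, from station import arm gives the robot as it stands. The module is installed in compiled form; this text tells all that it offers.
- The arm moves only by the shell command python3 -m handwheel 'ROWS'. ROWS is JSON, a list of rows, each an object of numbers: "ax", "ay", "az": the turn, a rotation vector about the world's x, y, z in degrees; "tx", "ty", "tz": the shift along the world's x, y, z in mm; "fingers": the gripper's target within -1 to 1 (fully open at 1, half-way at 0, shut at -1). A call has exactly 10 rows; each row shifts and turns the commanded pose from where the row before left it; what a row does not reach is not made up. A row lasts 1/12 s, in which the tool goes at most 41.7 mm and 7.16 degrees, less where a joint would pass 70% of its speed; a pose out of reach is approached as far as the arm can. A call with a gripper value outside its range is refused whole. The fingers move at their own pace and stop on an object; the grip force is fixed at half the most. Time passes only in rows, so rows that do not move let the fingers close, or fill a call up. It gives the time, the measured TCP pose, the force, the opening and the grip force at its end, in the units of the state.
- arm.observe(): the state, without advancing time (a new reading comes with each control period).
- arm.snapshot(name): name is "scene" or "top" or "wrist"; returns a dict with "img" (400x640x3 uint8, red, green, blue), "mtx" (3x3 intrinsics, pixels), "world_to_cam" (4x4, takes a point from world to camera coordinates); the wrist camera has in their place "tool_from_camera" (4x4, takes a point from camera to tool coordinates, whose origin is the TCP and whose axes are the flange's). Camera axes: x right, y down, z forward; pixel columns grow to the right and rows downward; lengths in mm; the calibration is good to about 2 mm. A picture is of the moment at which its call begins: read the wrist's pose just before it. There is no depth.
- arm.job_done(): hands the job in; it is judged then, once.
The state is a dict: "time_s": time; "joints": joint angles; "qvel": joint speeds; "joint_efforts": joint torques, N m; "position": TCP position; "tool_rot": TCP orientation; "wrist_force": force on the tool from outside, world axes, zero at the start; "torque": the same for the moment, N m; "opening": finger opening in mm; "grip_force": force on a finger pad.
Only numpy, scipy, OpenCV 4.12 (cv2) and the standard library are available. Lean on these libraries where they do the work, as an engineer would, in place of code of your own. Each camera call takes 0.05 s, during which the arm holds its last target. There are 200 camera calls.

## Working session

There is one attempt and no reset: what is moved stays moved. The work goes in short steps, Python scripts to look and compute and a shell command to move; the robot and the scene stay as the last step left them, time stands still between calls to the robot, and variables do not carry over. Pictures are saved under pics/ and viewed, at most 10 in all, crops included, and the job is handed in when it is done.

```bash
mkdir -p pics
python3 - <<'E'
from station import arm
import cv2,numpy as np
s=arm.observe();print(s)
for n in("scene","top"):
    d=arm.snapshot(n);cv2.imwrite(f"pics/{n}0.png",d["img"][:,:,::-1]);np.savez(f"{n}0.npz",**d)
    print(d["mtx"],d["world_to_cam"])
d=arm.snapshot("wrist");print(d["mtx"],d["tool_from_camera"])
E
```

```text
{'time_s': 0.0, 'joints': array([-7.57731914e+01,  1.18851161e+01,  8.84033909e+01, -4.96818826e-04,
        7.98414910e+01, -8.62419176e+00]), 'qvel': array([ 0.04513639, -0.03315901, -0.02357462,  0.02440593, -0.04649831,
       -0.02894792]), 'joint_efforts': array([ 2.96222297e-04, -3.70879734e+01, -2.81417978e+01,  6.98139891e-02,
        3.62838374e-02, -1.91240229e-04]), 'position': array([ 223.06994405, -529.09709339,  204.29388542]), 'tool_rot': array([[ 9.21517346e-01,  3.88336789e-01, -5.65878451e-04],
       [ 3.88337060e-01, -9.21514786e-01,  2.19720833e-03],
       [ 3.31791466e-04, -2.24451716e-03, -9.99997426e-01]]), 'wrist_force': array([-0.48027824,  0.45414581, -0.06910567]), 'torque': array([ 0.00553675, -0.00571475,  0.01311509]), 'grip_force': 0.0, 'opening': 94.10128579328543}
[[466.59428832   0.         320.42649951]
 [  0.         466.59428832 192.13543484]
 [  0.           0.           1.        ]] [[ 3.58547605e-01  9.33510145e-01 -1.55710384e-03 -2.05526299e+02]
 [ 4.95262700e-01 -1.91636542e-01 -8.47343079e-01 -2.00460771e+02]
 [-7.91301759e-01  3.0304165
[... 198 characters left out ...]
          0.           1.        ]] [[-9.02718678e-03 -9.99959073e-01 -6.02344145e-04  1.96117767e+01]
 [-9.79502798e-01  8.96373189e-03 -2.01231011e-01  5.79793903e+02]
 [ 2.01228175e-01 -1.22655215e-03 -9.79543627e-01  1.34307069e+03]
 [ 0.00000000e+00  0.00000000e+00  0.00000000e+00  1.00000000e+00]]
[[314.59672032   0.         319.64227551]
 [  0.         314.59672032 199.33001684]
 [  0.           0.           1.        ]] [[-2.07850697e-03 -9.60129770e-01 -2.79546962e-01  8.07992100e+01]
 [ 9.99997835e-01 -1.96734701e-03 -6.78218887e-04  2.94119840e-01]
 [ 1.01212263e-04 -2.79547766e-01  9.60131781e-01 -1.80587284e+02]
 [ 0.00000000e+00  0.00000000e+00  0.00000000e+00  1.00000000e+00]]
```

View pics/scene0.png

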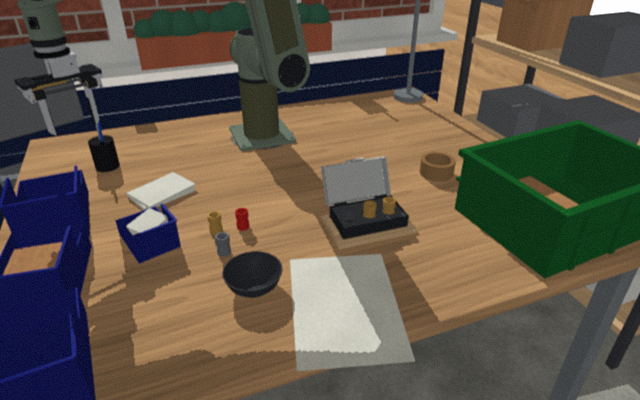

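View pics/top0.png

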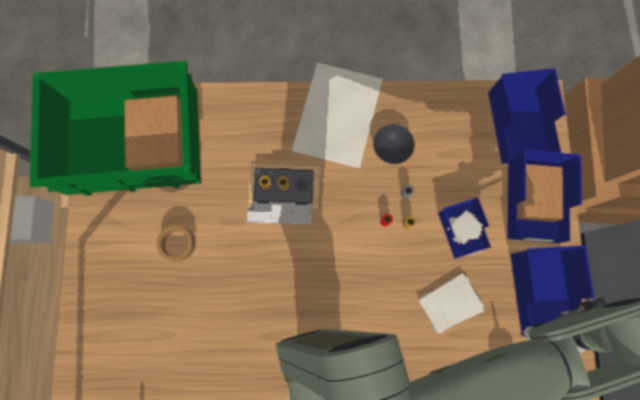

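The scene view shows the brass coupling at (215,223), with red (242,218) and grey (223,243) look-alikes. The case is around (370,215). In the top view the coupling is at (409,222), the packed ones at (265,182) and (283,183), and the empty pocket at (302,185), on the -y side.

```bash
cat > h.py <<'E'
import numpy as np,cv2
def ray(K,W,uv):
    R,t=W[:3,:3],W[:3,3]; o=-R.T@t
    d=R.T@np.linalg.solve(K,[uv[0],uv[1],1.]); return o,d/np.linalg.norm(d)
def onz(K,W,uv,z):
    o,d=ray(K,W,uv); return o+d*(z-o[2])/d[2]
def tri(a,b):
    (o1,d1),(o2,d2)=a,b
    s=np.linalg.lstsq(np.c_[d1,-d2],o2-o1,rcond=None)[0]
    p,q=o1+s[0]*d1,o2+s[1]*d2; return (p+q)/2,np.linalg.norm(p-q)
def proj(K,W,p):
    c=W[:3,:3]@np.asarray(p,float)+W[:3,3]; u=K@c; return u[:2]/u[2]
def wristW(s,T):
    G=np.eye(4);G[:3,:3]=s["tool_rot"];G[:3,3]=s["position"]
    return np.linalg.inv(G@T)
def blobs(img,lo,hi,amin=20):
    m=cv2.inRange(cv2.cvtColor(img,cv2.COLOR_RGB2HSV),lo,hi)
    n,l,st,c=cv2.connectedComponentsWithStats(m)
    return [(st[i].tolist(),c[i].round(1).tolist()) for i in range(1,n) if st[i][4]>=amin]
E
python3 - <<'E'
from h import *
D={n:np.load(n+"0.npz") for n in("scene","top")}
S,T=D["scene"],D["top"]
for n,pts in(("scene",[(215,223),(370,209),(389,204)]),("top",[(409,222),(283,183),(265,182)])):
    h=cv2.cvtColor(D[n]["img"],cv2.COLOR_RGB2HSV)
    for u,v in pts: print(n,h[v,u],h[v-3,u],h[v,u+3])
for n in D:
    for b in blobs(D[n]["img"],(15,140,60),(24,255,255),12): print(n,b)
a=tri(ray(S["mtx"],S["world_to_cam"],(215,223)),ray(T["mtx"],T["world_to_cam"],(409,222)));print(a)
print("coup at z50",onz(T["mtx"],T["world_to_cam"],(409,222),50))
for p in[(265,182),(283,183),(302,185)]: print(onz(T["mtx"],T["world_to_cam"],p,70))
for n in D:
    i=D[n]["img"]; y,x=(200,290) if n=="scene" else (150,230)
    if n=="scene": c=i[150:260,190:430]
    else: c=i[150:250,230:430]
    cv2.imwrite(f"pics/c_{n}.png",cv2.resize(c[:,:,::-1],(800,int(800*c.shape[0]/c.shape[1])),interpolation=cv2.INTER_CUBIC))
a=cv2.imread("pics/c_scene.png")[:300];b=cv2.imread("pics/c_top.png")
cv2.imwrite("pics/c.png",np.vstack([a,b[:300]]))
E
```

```text
scene [ 19 157 114] [ 17 162 112] [ 20 160 105]
scene [ 19 170 114] [ 20 169  92] [ 19 162 112]
scene [ 18 164 118] [ 19 168 105] [ 20 156 118]
top [ 18 127  56] [ 19 151  88] [ 19 130  57]
top [ 19 112  50] [ 18 125  55] [ 19 149  94]
top [ 18 128  50] [ 19 153  85] [ 19 160 131]
scene ([33, 80, 33, 11, 69], [47.2, 85.0])
scene ([383, 197, 13, 17, 187], [388.6, 204.8])
scene ([363, 200, 13, 18, 189], [369.2, 208.8])
scene ([208, 211, 15, 24, 259], [214.5, 222.0])
top ([260, 176, 11, 13, 97], [264.9, 182.1])
top ([278, 177, 11, 12, 74], [283.1, 183.2])
top ([403, 216, 13, 13, 118], [409.0, 222.3])
(array([ 501.21475099, -247.78357858,   23.40223145]), np.float64(0.8581213214829957))
coup at z50 [ 497.4491273  -242.38294489   50.        ]
[612.36915326 163.28327489  70.        ]
[609.00237373 112.36084418  70.        ]
[602.71761806  58.66511811  70.        ]
```

View pics/c.png

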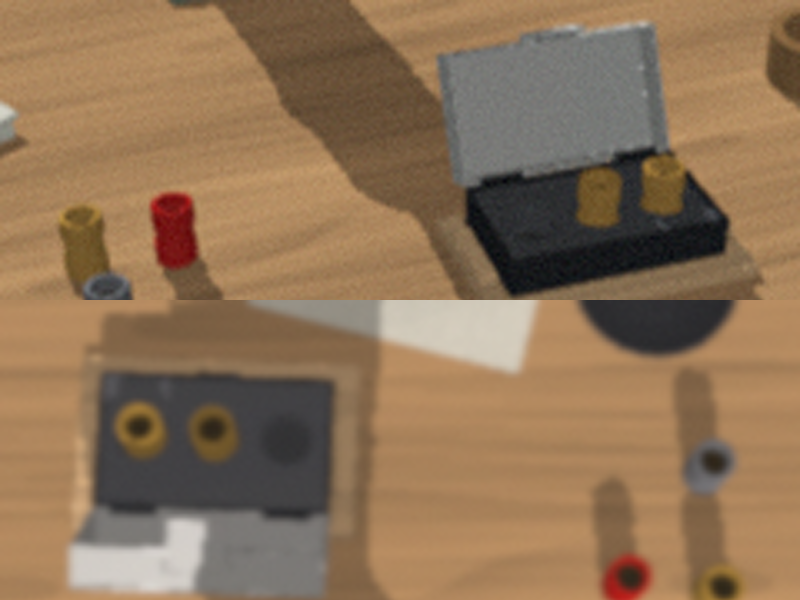

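The close-up confirms it. The brass coupling is just behind the grey one, with the red one about 58 mm to its +y side. The lid stands open towards the robot, and the -y pocket is empty. I'll go above the coupling with the fingers half open.

```bash
python3 -m handwheel '[{"tx":25,"ty":28,"tz":-2,"fingers":0.06},{"tx":27,"ty":28,"tz":-2,"fingers":0.06},{"tx":27,"ty":28,"tz":-2,"fingers":0.06},{"tx":27,"ty":28,"tz":-2,"fingers":0.06},{"tx":27,"ty":28,"tz":-2,"fingers":0.06},{"tx":27,"ty":28,"tz":-2,"fingers":0.06},{"tx":27,"ty":28,"tz":-2,"fingers":0.06},{"tx":27,"ty":28,"tz":-2,"fingers":0.06},{"tx":27,"ty":28,"tz":-2,"fingers":0.06},{"tx":27,"ty":28,"tz":-2,"fingers":0.06}]'
python3 -m handwheel '[{"tx":2,"ty":3},{"tx":2,"ty":3},{},{},{},{},{},{},{},{}]'
cat > look.py <<'E'
import sys
from h import *
from station import arm
def look(name):
    s=arm.observe();d=arm.snapshot("wrist")
    W=wristW(s,d["tool_from_camera"]);cv2.imwrite(f"pics/{name}.png",d["img"][:,:,::-1])
    np.savez(name+".npz",img=d["img"],mtx=d["mtx"],W=W);return s,d["img"],d["mtx"],W
if __name__=="__main__":
    s,i,K,W=look(sys.argv[1]);print(s["position"],s["tool_rot"],s["opening"])
    for b in blobs(i,(15,120,40),(24,255,255),150):print(b)
    if len(sys.argv)>3:
        for b in blobs(i,(170,120,40),(180,255,255),150)+blobs(i,(0,180,40),(6,255,255),150):print("red",b)
E
python3 look.py w1
```

```text
[ 223.10837168 -529.26952478  204.58802487] [[ 9.21530606e-01  3.88305503e-01 -4.22181181e-04]
 [ 3.88305646e-01 -9.21529131e-01  1.66906423e-03]
 [ 2.59054568e-04 -1.70202911e-03 -9.99998518e-01]] 93.84183644209081invalid input
invalid input
```

View pics/w1.png

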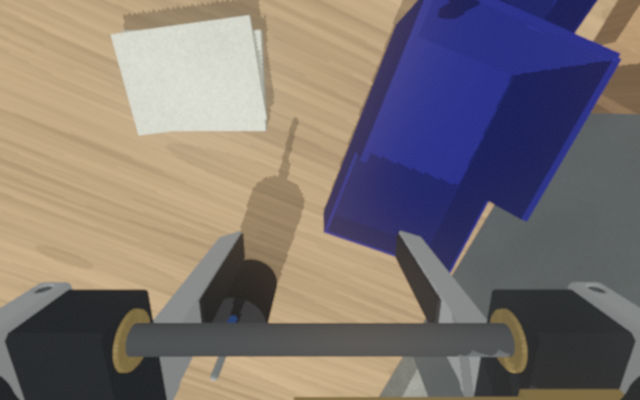

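The arm hasn't moved, so this picture is still the start view: blue bin at right, paper at upper left. The rows were refused, so I'll give every key in every row.

```bash
python3 -m handwheel '[{"ax":0,"ay":0,"az":0,"tx":25,"ty":28,"tz":-2,"fingers":0.06},{"ax":0,"ay":0,"az":0,"tx":27,"ty":28,"tz":-2,"fingers":0.06},{"ax":0,"ay":0,"az":0,"tx":27,"ty":28,"tz":-2,"fingers":0.06},{"ax":0,"ay":0,"az":0,"tx":27,"ty":28,"tz":-2,"fingers":0.06},{"ax":0,"ay":0,"az":0,"tx":27,"ty":28,"tz":-2,"fingers":0.06},{"ax":0,"ay":0,"az":0,"tx":27,"ty":28,"tz":-2,"fingers":0.06},{"ax":0,"ay":0,"az":0,"tx":27,"ty":28,"tz":-2,"fingers":0.06},{"ax":0,"ay":0,"az":0,"tx":27,"ty":28,"tz":-2,"fingers":0.06},{"ax":0,"ay":0,"az":0,"tx":27,"ty":28,"tz":-2,"fingers":0.06},{"ax":0,"ay":0,"az":0,"tx":27,"ty":28,"tz":-2,"fingers":0.06}]'
python3 look.py w2 x x
```

```text
time_s: 1.03
position: [492.2, -248.2, 185.3]
tool_rot: [[0.922, 0.388, -0.0], [0.388, -0.922, -0.0], [-0.0, 0.0, -1.0]]
wrist_force: [0.2, -0.3, 0.8]
opening: 49.5
grip_force: 0.0
[ 492.2210961  -248.17314306  185.2953483 ] [[ 9.21508980e-01  3.88357048e-01 -5.82759012e-05]
 [ 3.88357046e-01 -9.21508982e-01 -4.02109057e-05]
 [-6.93179550e-05  1.44228538e-05 -9.99999997e-01]] 49.4739669143241
```

View pics/w2.png

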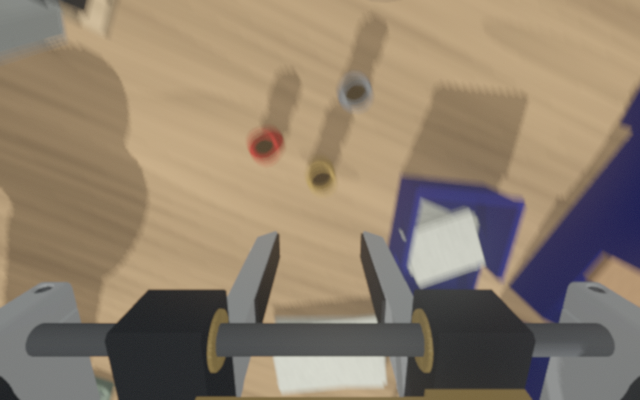

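The wrist view shows the brass top at (320,177), red at (265,145) and grey at (356,91). I'll compute positions.

Run:
```python
from h import *
from station import arm
d=np.load("w2.npz")
h=cv2.cvtColor(d["img"],cv2.COLOR_RGB2HSV)
sub=h[155:200,295:345]
m=((sub[:,:,0]>=16)&(sub[:,:,0]<=30)&(sub[:,:,1]>110))|(sub[:,:,2]<85)
n,l,st,c=cv2.connectedComponentsWithStats(m.astype(np.uint8))
i=1+np.argmax(st[1:,4]);print(st[i]+[295,155,0,0,0],c[i]+[295,155])
for n_,p in(("blob",c[i]+[295,155]),("eye",(320,176)),("red",(265,145)),("grey",(356,91))):print(n_,onz(d["mtx"],d["W"],p,50).round(1))
print(arm.observe()["position"])
```

```text
[308 159  26  31 483] [320.61904762 173.53623188]
blob [ 507.6 -242.9   50. ]
eye [ 505.  -243.3   50. ]
red [ 512.9 -180.6   50. ]
grey [ 594.2 -243.    50. ]
[ 496.3609317  -242.49788167  184.91155939]
```

```bash
python3 -m handwheel '[{"ax":0,"ay":0,"az":0,"tx":2,"ty":0,"tz":-20,"fingers":0.06},{"ax":0,"ay":0,"az":0,"tx":3,"ty":0,"tz":-30,"fingers":0.06},{"ax":0,"ay":0,"az":0,"tx":0,"ty":0,"tz":-30,"fingers":0.06},{"ax":0,"ay":0,"az":0,"tx":0,"ty":0,"tz":-15,"fingers":0.06},{"ax":0,"ay":0,"az":0,"tx":0,"ty":0,"tz":0,"fingers":0.06},{"ax":0,"ay":0,"az":0,"tx":0,"ty":0,"tz":0,"fingers":0.06},{"ax":0,"ay":0,"az":0,"tx":0,"ty":0,"tz":0,"fingers":0.06},{"ax":0,"ay":0,"az":0,"tx":0,"ty":0,"tz":0,"fingers":0.06},{"ax":0,"ay":0,"az":0,"tx":0,"ty":0,"tz":0,"fingers":0.06},{"ax":0,"ay":0,"az":0,"tx":0,"ty":0,"tz":0,"fingers":0.06}]'
python3 - <<'E'
from look import *
s,i,K,W=look("w3");print(s["position"])
u,v=proj(K,W,(501,-243,50)).astype(int);print(u,v)
h=cv2.cvtColor(i,cv2.COLOR_RGB2HSV)
x0,y0=u-40,v-40
c=i[y0:v+40,x0:u+40]
cv2.imwrite("pics/w3c.png",np.hstack([cv2.resize(i,(640,400))[:,:,::-1],]))
sub=h[y0:v+40,x0:u+40]
dark=(sub[:,:,2]<75).astype(np.uint8)
for k,m in(("dark",dark),("brass",((sub[:,:,0]>=17)&(sub[:,:,0]<=30)&(sub[:,:,1]>115)).astype(np.uint8))):
    n,l,st,ce=cv2.connectedComponentsWithStats(m)
    for j in range(1,n):
        if st[j,4]>60: p=ce[j]+[x0,y0];print(k,st[j],p,onz(K,W,p,50).round(1))
E
```

```text
time_s: 1.92
position: [497.1, -250.6, 91.9]
tool_rot: [[0.922, 0.388, 0.002], [0.388, -0.922, -0.002], [0.001, 0.002, -1.0]]
wrist_force: [0.1, -0.0, -0.4]
opening: 49.8
grip_force: 0.0
[ 497.11977417 -250.60108375   91.945711  ]
311 211
brass [ 29  13  38  50 775] [318.91483871 203.71870968] [ 508.7 -245.4   50. ]
```

View pics/w3.png

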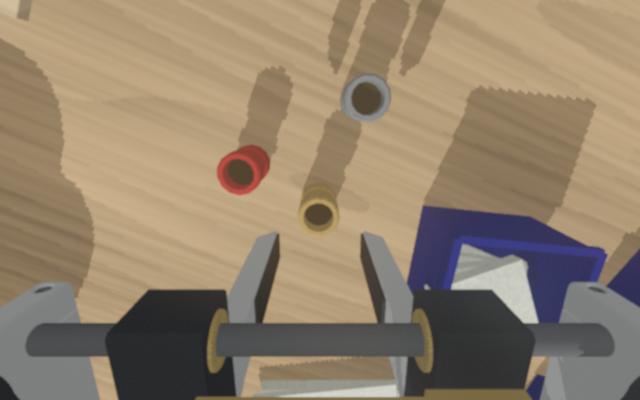

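The still picture shows the brass ring centred at about (318.5,214.5), 40 px wide, with red at (242,171) and grey at (366,98).

Run:
```python
from h import *
d=np.load("w3.npz")
for p in((318.5,214.5),(242,171),(366,98)):print(onz(d["mtx"],d["W"],p,50).round(1))
a=onz(d["mtx"],d["W"],(298.5,214.5),50);b=onz(d["mtx"],d["W"],(338.5,214.5),50);print(np.linalg.norm(a-b))
```

```text
[ 500.8 -248.4   50. ]
[ 510.1 -185.    50. ]
[ 589.7 -246.    50. ]
29.889407451757847
```

```bash
python3 -m handwheel '[{"ax":0,"ay":0,"az":0,"tx":3.7,"ty":2.2,"tz":0,"fingers":0.06},{"ax":0,"ay":0,"az":0,"tx":0,"ty":0,"tz":0,"fingers":0.06},{"ax":0,"ay":0,"az":0,"tx":0,"ty":0,"tz":-12,"fingers":0.06},{"ax":0,"ay":0,"az":0,"tx":0,"ty":0,"tz":-15,"fingers":0.06},{"ax":0,"ay":0,"az":0,"tx":0,"ty":0,"tz":-15,"fingers":0.06},{"ax":0,"ay":0,"az":0,"tx":0,"ty":0,"tz":-12,"fingers":0.06},{"ax":0,"ay":0,"az":0,"tx":0,"ty":0,"tz":-10,"fingers":0.06},{"ax":0,"ay":0,"az":0,"tx":0,"ty":0,"tz":0,"fingers":0.06},{"ax":0,"ay":0,"az":0,"tx":0,"ty":0,"tz":0,"fingers":0.06},{"ax":0,"ay":0,"az":0,"tx":0,"ty":0,"tz":0,"fingers":0.06}]'
python3 -m handwheel '[{"ax":0,"ay":0,"az":0,"tx":0,"ty":0,"tz":0,"fingers":-1},{"ax":0,"ay":0,"az":0,"tx":0,"ty":0,"tz":0,"fingers":-1},{"ax":0,"ay":0,"az":0,"tx":0,"ty":0,"tz":0,"fingers":-1},{"ax":0,"ay":0,"az":0,"tx":0,"ty":0,"tz":0,"fingers":-1},{"ax":0,"ay":0,"az":0,"tx":0,"ty":0,"tz":0,"fingers":-1},{"ax":0,"ay":0,"az":0,"tx":0,"ty":0,"tz":0,"fingers":-1},{"ax":0,"ay":0,"az":0,"tx":0,"ty":0,"tz":0,"fingers":-1},{"ax":0,"ay":0,"az":0,"tx":0,"ty":0,"tz":0,"fingers":-1},{"ax":0,"ay":0,"az":0,"tx":0,"ty":0,"tz":0,"fingers":-1},{"ax":0,"ay":0,"az":0,"tx":0,"ty":0,"tz":0,"fingers":-1}]'
```

```text
time_s: 2.8
position: [500.4, -248.0, 26.8]
tool_rot: [[0.922, 0.388, 0.001], [0.388, -0.922, -0.0], [0.0, 0.001, -1.0]]
wrist_force: [-0.4, -0.5, -0.3]
opening: 50.0
grip_force: 0.0
time_s: 3.63
position: [500.5, -248.1, 27.2]
tool_rot: [[0.922, 0.388, 0.001], [0.388, -0.922, -0.001], [0.001, 0.001, -1.0]]
wrist_force: [-0.1, -0.4, 5.3]
opening: 31.4
grip_force: 30.0
```

```bash
python3 -m handwheel '[{"ax":0,"ay":0,"az":0,"tx":0,"ty":0,"tz":15,"fingers":-1},{"ax":0,"ay":0,"az":0,"tx":0,"ty":0,"tz":25,"fingers":-1},{"ax":0,"ay":0,"az":0,"tx":0,"ty":5,"tz":35,"fingers":-1},{"ax":0,"ay":0,"az":0,"tx":8,"ty":25,"tz":25,"fingers":-1},{"ax":0,"ay":0,"az":0,"tx":9,"ty":32,"tz":15,"fingers":-1},{"ax":0,"ay":0,"az":0,"tx":9,"ty":35,"tz":10,"fingers":-1},{"ax":0,"ay":0,"az":0,"tx":9,"ty":37,"tz":8,"fingers":-1},{"ax":0,"ay":0,"az":0,"tx":8,"ty":37,"tz":0,"fingers":-1},{"ax":0,"ay":0,"az":0,"tx":8,"ty":37,"tz":0,"fingers":-1},{"ax":0,"ay":0,"az":0,"tx":5,"ty":30,"tz":0,"fingers":-1}]'
python3 -m handwheel '[{"ax":0,"ay":0,"az":0,"tx":4,"ty":25,"tz":0,"fingers":-1},{"ax":0,"ay":0,"az":0,"tx":0,"ty":15,"tz":0,"fingers":-1},{"ax":0,"ay":0,"az":0,"tx":0,"ty":5,"tz":0,"fingers":-1},{"ax":0,"ay":0,"az":0,"tx":0,"ty":0,"tz":0,"fingers":-1},{"ax":0,"ay":0,"az":0,"tx":0,"ty":0,"tz":0,"fingers":-1},{"ax":0,"ay":0,"az":0,"tx":0,"ty":0,"tz":0,"fingers":-1},{"ax":0,"ay":0,"az":0,"tx":0,"ty":0,"tz":0,"fingers":-1},{"ax":0,"ay":0,"az":0,"tx":0,"ty":0,"tz":0,"fingers":-1},{"ax":0,"ay":0,"az":0,"tx":0,"ty":0,"tz":0,"fingers":-1},{"ax":0,"ay":0,"az":0,"tx":0,"ty":0,"tz":0,"fingers":-1}]'
python3 look.py w4
```

```text
time_s: 4.47
position: [555.4, -6.9, 158.5]
tool_rot: [[0.921, 0.389, -0.001], [0.389, -0.921, 0.001], [-0.001, -0.002, -1.0]]
wrist_force: [0.9, 0.9, -1.5]
opening: 31.2
grip_force: 30.0
time_s: 5.3
position: [560.0, 34.7, 159.5]
tool_rot: [[0.922, 0.387, 0.0], [0.387, -0.922, -0.0], [0.0, 0.0, -1.0]]
wrist_force: [1.1, -0.0, -1.5]
opening: 31.6
grip_force: 30.0
[559.99447912  34.7050092  159.47487768] [[ 9.21922759e-01  3.87373752e-01  4.60838267e-05]
 [ 3.87373753e-01 -9.21922760e-01 -2.64836437e-05]
 [ 3.22266603e-05  4.22675388e-05 -9.99999999e-01]] 31.56367491527761
```

View pics/w4.png

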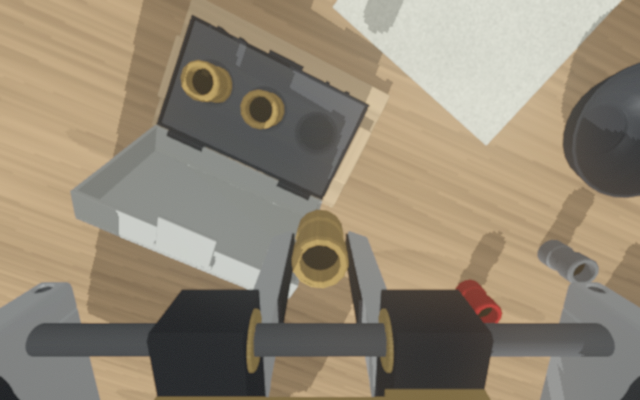

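The wrist view shows the held coupling at (320,240), the empty pocket's mouth at about (318,131) and the packed tops at (204,80) and (261,108). I'll compute the case pose.

Run:
```python
from h import *
d=np.load("w4.npz");K,W=d["mtx"],d["W"];T=np.load("top0.npz");S=np.load("scene0.npz")
h=cv2.cvtColor(d["img"],cv2.COLOR_RGB2HSV);g=cv2.GaussianBlur(h[:,:,2],(3,3),0)
# ring hole centers & pocket mouth
for n,(u,v,r,t) in{"a":(204,80,13,70),"b":(261,108,13,70)}.items():
    m=(g[v-r:v+r,u-r:u+r]<t).astype(np.uint8)
    print(n,cv2.connectedComponentsWithStats(m,)[2:][0][1:,4],cv2.connectedComponentsWithStats(m)[3][1:]+[u-r,v-r])
print(g[131,285:350:3]); print(g[105:160:3,318])
m=cv2.inRange(g,0,100);m[200:]=0
cs,_=cv2.findContours(m,cv2.RETR_EXTERNAL,cv2.CHAIN_APPROX_NONE)
c=max(cs,key=cv2.contourArea);print(cv2.contourArea(c),cv2.approxPolyDP(c,6,True)[:,0].tolist())
a,b,p=(204,80),(261,108),(318,131)
for oz in(0,4,8):
    A,B,P=onz(K,W,a,66+oz),onz(K,W,b,66+oz),onz(K,W,p,37+oz)
    print(oz,A.round(1),B.round(1),P.round(1),np.linalg.norm(A-B).round(1),np.linalg.norm(B[:2]-P[:2]).round(1))
    print("   rim",[onz(K,W,q,41+oz)[:2].round(1).tolist() for q in((367,105),(322,197),(194,17),(160,125))], "top",onz(T["mtx"],T["world_to_cam"],(264.9,181.4),66+oz).round(1),onz(T["mtx"],T["world_to_cam"],(301.5,185.3),37+oz).round(1))
for q,t in((a,(264.8,181)),(b,(283.2,182.5))):print(tri(ray(K,W,q),ray(T["mtx"],T["world_to_cam"],t)))
```

```text
a [254] [[201.94488189  82.42913386]]
b [345] [[260.17681159 109.11884058]]
[ 87  88  88  84  77  72  72  72  72  73  74  74  75  75  76  78  81  87
  94 110 116 116]
[97 90 88 79 75 75 75 75 74 75 75 75 74 74 74 79 83 89 89]
21146.0 [[192, 16], [157, 123], [185, 144], [236, 159], [306, 199], [320, 198], [366, 105]]
0 [618.2 161.3  66. ] [615.5 110.9  66. ] [614.5  59.1  37. ] 50.5 51.9
   rim [[653.4, 26.9], [557.4, 31.0], [661.7, 192.4], [563.4, 196.3]] top [615. 164.  66.] [609.2  61.1  37. ]
4 [618.5 159.9  70. ] [615.8 110.3  70. ] [614.8  59.1  41. ] 49.7 51.1
   rim [[653.2, 27.4], [558.4, 31.4], [661.3, 190.7], [564.4, 194.6]] top [614.1 163.6  70. ] [608.3  61.   41. ]
8 [618.7 158.5  74. ] [616.  109.6  74. ] [615.1  59.2  45. ] 49.0 50.4
   rim [[652.9, 27.9], [559.4, 31.9], [660.9, 189.0], [565.3, 192.8]] top [613.2 163.2  74. ] [607.4  60.9  45. ]
(array([618.00226625, 164.92383167,  56.87956728]), np.float64(0.9910451774974016))
(array([614.51330316, 113.11262037,  52.38936392]), np.float64(0.15126018193292856))
```

```bash
python3 -m handwheel '[{"ax":0,"ay":0,"az":0,"tx":10,"ty":5,"tz":0,"fingers":-1},{"ax":0,"ay":0,"az":0,"tx":16,"ty":8,"tz":-4,"fingers":-1},{"ax":0,"ay":0,"az":0,"tx":16,"ty":8,"tz":-15,"fingers":-1},{"ax":0,"ay":0,"az":0,"tx":10,"ty":4,"tz":-20,"fingers":-1},{"ax":0,"ay":0,"az":0,"tx":0,"ty":0,"tz":-20,"fingers":-1},{"ax":0,"ay":0,"az":0,"tx":0,"ty":0,"tz":-15,"fingers":-1},{"ax":0,"ay":0,"az":0,"tx":0,"ty":0,"tz":0,"fingers":-1},{"ax":0,"ay":0,"az":0,"tx":0,"ty":0,"tz":0,"fingers":-1},{"ax":0,"ay":0,"az":0,"tx":0,"ty":0,"tz":0,"fingers":-1},{"ax":0,"ay":0,"az":0,"tx":0,"ty":0,"tz":0,"fingers":-1}]'
python3 - <<'E'
from look import *
s,i,K,W=look("w5")
cv2.imwrite("pics/w5.png",cv2.resize(i[100:300,200:440],(720,600))[:,:,::-1])
print(s["position"],proj(K,W,(612,59.5,38)),proj(K,W,s["position"]-[0,0,27]))
E
```

```text
time_s: 6.18
position: [613.4, 60.2, 87.3]
tool_rot: [[0.922, 0.388, 0.003], [0.388, -0.922, -0.0], [0.003, 0.001, -1.0]]
wrist_force: [0.9, -0.4, -1.5]
opening: 31.7
grip_force: 30.0
[613.35296436  60.16868849  87.30964254] [319.53288301 218.56251177] [319.43054351 227.15407731]
```

View pics/w5.png

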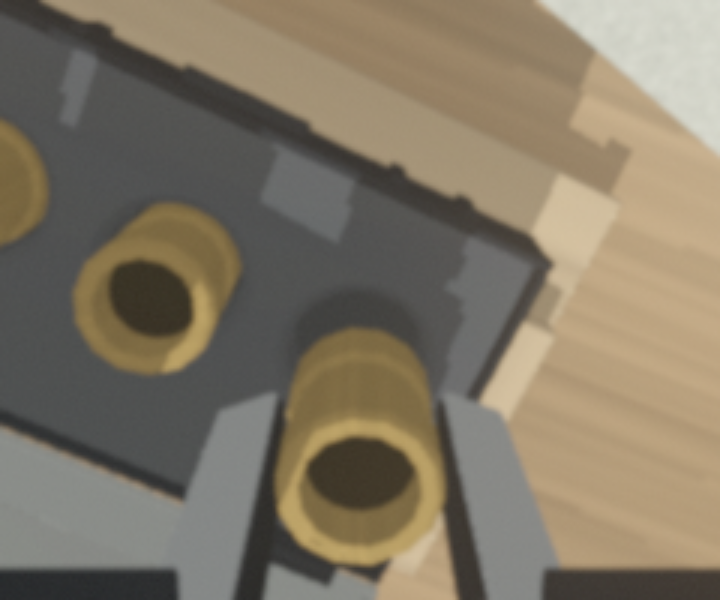

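The close view shows the held coupling laterally in line with the dark pocket mouth: mouth u is about 319 and coupling 320. The mouth's far edge is at v≈196.7. I'll check the offset along tool x.

Run:
```python
from h import *
d=np.load("w5.npz")
for z in(37,41,45):
    P=onz(d["mtx"],d["W"],(319,196.7),z);print(z,P.round(1),[(P-r*np.array([.922,.388,0])).round(1).tolist() for r in(18,20.5)])
# bottom far edge of held coupling
print(onz(d["mtx"],d["W"],(320,210),60).round(1)-16*np.array([.922,.388,0]))
```

```text
37 [627.8  66.6  37. ] [[611.2, 59.6, 37.0], [608.9, 58.6, 37.0]]
41 [628.8  67.   41. ] [[612.2, 60.0, 41.0], [609.9, 59.0, 41.0]]
45 [629.9  67.4  45. ] [[613.3, 60.4, 45.0], [611.0, 59.5, 45.0]]
[610.348  58.492  60.   ]
```

```bash
python3 -m handwheel '[{"ax":0,"ay":0,"az":0,"tx":-0.5,"ty":0,"tz":-4,"fingers":-1},{"ax":0,"ay":0,"az":0,"tx":0,"ty":0,"tz":-4,"fingers":-1},{"ax":0,"ay":0,"az":0,"tx":0,"ty":0,"tz":-3,"fingers":-1},{"ax":0,"ay":0,"az":0,"tx":0,"ty":0,"tz":-3,"fingers":-1},{"ax":0,"ay":0,"az":0,"tx":0,"ty":0,"tz":-2,"fingers":-1},{"ax":0,"ay":0,"az":0,"tx":0,"ty":0,"tz":-2,"fingers":-1},{"ax":0,"ay":0,"az":0,"tx":0,"ty":0,"tz":-2,"fingers":-1},{"ax":0,"ay":0,"az":0,"tx":0,"ty":0,"tz":-2,"fingers":-1},{"ax":0,"ay":0,"az":0,"tx":0,"ty":0,"tz":0,"fingers":-1},{"ax":0,"ay":0,"az":0,"tx":0,"ty":0,"tz":0,"fingers":-1}]'
```

```text
time_s: 7.07
position: [611.4, 60.3, 63.3]
tool_rot: [[0.922, 0.388, -0.0], [0.388, -0.922, 0.0], [-0.0, -0.0, -1.0]]
wrist_force: [0.4, -0.1, -1.4]
opening: 31.4
grip_force: 30.0
```

```bash
python3 -m handwheel '[{"ax":0,"ay":0,"az":0,"tx":0,"ty":0,"tz":-1,"fingers":-1},{"ax":0,"ay":0,"az":0,"tx":0,"ty":0,"tz":-1,"fingers":-1},{"ax":0,"ay":0,"az":0,"tx":0,"ty":0,"tz":-1,"fingers":-1},{"ax":0,"ay":0,"az":0,"tx":0,"ty":0,"tz":-1,"fingers":-1},{"ax":0,"ay":0,"az":0,"tx":0,"ty":0,"tz":-1,"fingers":-1},{"ax":0,"ay":0,"az":0,"tx":0,"ty":0,"tz":-1,"fingers":-1},{"ax":0,"ay":0,"az":0,"tx":0,"ty":0,"tz":-1,"fingers":-1},{"ax":0,"ay":0,"az":0,"tx":0,"ty":0,"tz":-1,"fingers":-1},{"ax":0,"ay":0,"az":0,"tx":0,"ty":0,"tz":0,"fingers":-1},{"ax":0,"ay":0,"az":0,"tx":0,"ty":0,"tz":0,"fingers":-1}]'
```

```text
time_s: 7.9
position: [611.4, 60.3, 55.3]
tool_rot: [[0.922, 0.388, -0.0], [0.388, -0.922, 0.0], [-0.0, -0.0, -1.0]]
wrist_force: [0.4, 0.9, -1.2]
opening: 31.2
grip_force: 30.0
```

```bash
python3 -m handwheel '[{"ax":0,"ay":0,"az":0,"tx":0,"ty":0,"tz":-1,"fingers":-1},{"ax":0,"ay":0,"az":0,"tx":0,"ty":0,"tz":-1,"fingers":-1},{"ax":0,"ay":0,"az":0,"tx":0,"ty":0,"tz":-1,"fingers":-1},{"ax":0,"ay":0,"az":0,"tx":0,"ty":0,"tz":-1,"fingers":-1},{"ax":0,"ay":0,"az":0,"tx":0,"ty":0,"tz":-1,"fingers":-1},{"ax":0,"ay":0,"az":0,"tx":0,"ty":0,"tz":0,"fingers":-1},{"ax":0,"ay":0,"az":0,"tx":0,"ty":0,"tz":0,"fingers":-1},{"ax":0,"ay":0,"az":0,"tx":0,"ty":0,"tz":0,"fingers":-1},{"ax":0,"ay":0,"az":0,"tx":0,"ty":0,"tz":0,"fingers":-1},{"ax":0,"ay":0,"az":0,"tx":0,"ty":0,"tz":0,"fingers":-1}]'
```

```text
time_s: 8.73
position: [611.6, 60.3, 50.6]
tool_rot: [[0.922, 0.388, 0.0], [0.388, -0.922, 0.0], [0.0, 0.0, -1.0]]
wrist_force: [-0.7, -0.2, -1.6]
opening: 31.7
grip_force: 30.0
```

```bash
python3 -m handwheel '[{"ax":0,"ay":0,"az":0,"tx":0,"ty":0,"tz":-0.5,"fingers":-1},{"ax":0,"ay":0,"az":0,"tx":0,"ty":0,"tz":-0.5,"fingers":-1},{"ax":0,"ay":0,"az":0,"tx":0,"ty":0,"tz":-0.5,"fingers":-1},{"ax":0,"ay":0,"az":0,"tx":0,"ty":0,"tz":-0.5,"fingers":-1},{"ax":0,"ay":0,"az":0,"tx":0,"ty":0,"tz":0,"fingers":-1},{"ax":0,"ay":0,"az":0,"tx":0,"ty":0,"tz":0,"fingers":-1},{"ax":0,"ay":0,"az":0,"tx":0,"ty":0,"tz":0,"fingers":-1},{"ax":0,"ay":0,"az":0,"tx":0,"ty":0,"tz":0,"fingers":-1},{"ax":0,"ay":0,"az":0,"tx":0,"ty":0,"tz":0,"fingers":-1},{"ax":0,"ay":0,"az":0,"tx":0,"ty":0,"tz":0,"fingers":-1}]'
```

```text
time_s: 9.57
position: [611.5, 60.3, 48.5]
tool_rot: [[0.922, 0.388, 0.0], [0.388, -0.922, -0.0], [0.0, 0.0, -1.0]]
wrist_force: [-0.4, -0.4, -1.8]
opening: 31.4
grip_force: 30.0
```

```bash
python3 -m handwheel '[{"ax":0,"ay":0,"az":0,"tx":0,"ty":0,"tz":-0.5,"fingers":-1},{"ax":0,"ay":0,"az":0,"tx":0,"ty":0,"tz":-0.5,"fingers":-1},{"ax":0,"ay":0,"az":0,"tx":0,"ty":0,"tz":-0.5,"fingers":-1},{"ax":0,"ay":0,"az":0,"tx":0,"ty":0,"tz":-0.5,"fingers":-1},{"ax":0,"ay":0,"az":0,"tx":0,"ty":0,"tz":0,"fingers":-1},{"ax":0,"ay":0,"az":0,"tx":0,"ty":0,"tz":0,"fingers":-1},{"ax":0,"ay":0,"az":0,"tx":0,"ty":0,"tz":0,"fingers":-1},{"ax":0,"ay":0,"az":0,"tx":0,"ty":0,"tz":0,"fingers":-1},{"ax":0,"ay":0,"az":0,"tx":0,"ty":0,"tz":0,"fingers":-1},{"ax":0,"ay":0,"az":0,"tx":0,"ty":0,"tz":0,"fingers":-1}]'
```

```text
time_s: 10.4
position: [611.5, 60.3, 46.5]
tool_rot: [[0.922, 0.388, 0.0], [0.388, -0.922, 0.0], [0.0, 0.0, -1.0]]
wrist_force: [0.6, 1.1, -1.3]
opening: 31.4
grip_force: 30.0
```

```bash
python3 -m handwheel '[{"ax":0,"ay":0,"az":0,"tx":0,"ty":0,"tz":-0.5,"fingers":-1},{"ax":0,"ay":0,"az":0,"tx":0,"ty":0,"tz":-0.5,"fingers":-1},{"ax":0,"ay":0,"az":0,"tx":0,"ty":0,"tz":-0.5,"fingers":-1},{"ax":0,"ay":0,"az":0,"tx":0,"ty":0,"tz":0,"fingers":-1},{"ax":0,"ay":0,"az":0,"tx":0,"ty":0,"tz":0,"fingers":-1},{"ax":0,"ay":0,"az":0,"tx":0,"ty":0,"tz":0,"fingers":-1},{"ax":0,"ay":0,"az":0,"tx":0,"ty":0,"tz":0,"fingers":-1},{"ax":0,"ay":0,"az":0,"tx":0,"ty":0,"tz":0,"fingers":-1},{"ax":0,"ay":0,"az":0,"tx":0,"ty":0,"tz":0,"fingers":-1},{"ax":0,"ay":0,"az":0,"tx":0,"ty":0,"tz":0,"fingers":-1}]'
```

```text
time_s: 11.23
position: [611.5, 60.3, 45.0]
tool_rot: [[0.922, 0.388, 0.0], [0.388, -0.922, 0.0], [0.0, -0.0, -1.0]]
wrist_force: [-0.5, -0.4, -2.3]
opening: 31.2
grip_force: 30.0
```

```bash
python3 -m handwheel '[{"ax":0,"ay":0,"az":0,"tx":0,"ty":0,"tz":-0.5,"fingers":-1},{"ax":0,"ay":0,"az":0,"tx":0,"ty":0,"tz":-0.5,"fingers":-1},{"ax":0,"ay":0,"az":0,"tx":0,"ty":0,"tz":0,"fingers":-1},{"ax":0,"ay":0,"az":0,"tx":0,"ty":0,"tz":0,"fingers":-1},{"ax":0,"ay":0,"az":0,"tx":0,"ty":0,"tz":0,"fingers":-1},{"ax":0,"ay":0,"az":0,"tx":0,"ty":0,"tz":0,"fingers":-1},{"ax":0,"ay":0,"az":0,"tx":0,"ty":0,"tz":0,"fingers":-1},{"ax":0,"ay":0,"az":0,"tx":0,"ty":0,"tz":0,"fingers":-1},{"ax":0,"ay":0,"az":0,"tx":0,"ty":0,"tz":0,"fingers":-1},{"ax":0,"ay":0,"az":0,"tx":0,"ty":0,"tz":0,"fingers":-1}]'
```

```text
time_s: 12.07
position: [611.7, 60.3, 44.4]
tool_rot: [[0.922, 0.388, 0.0], [0.388, -0.922, 0.0], [0.0, 0.0, -1.0]]
wrist_force: [-1.9, 0.7, 5.2]
opening: 31.6
grip_force: 30.0
```

```bash
python3 -m handwheel '[{"ax":0,"ay":0,"az":0,"tx":0,"ty":0,"tz":0,"fingers":-0.12},{"ax":0,"ay":0,"az":0,"tx":0,"ty":0,"tz":0,"fingers":-0.12},{"ax":0,"ay":0,"az":0,"tx":0,"ty":0,"tz":0,"fingers":-0.12},{"ax":0,"ay":0,"az":0,"tx":0,"ty":0,"tz":0,"fingers":-0.12},{"ax":0,"ay":0,"az":0,"tx":0,"ty":0,"tz":5,"fingers":-0.12},{"ax":0,"ay":0,"az":0,"tx":0,"ty":0,"tz":15,"fingers":-0.12},{"ax":0,"ay":0,"az":0,"tx":0,"ty":0,"tz":25,"fingers":-0.12},{"ax":0,"ay":0,"az":0,"tx":0,"ty":0,"tz":35,"fingers":-0.12},{"ax":0,"ay":0,"az":0,"tx":0,"ty":0,"tz":35,"fingers":-0.12},{"ax":0,"ay":0,"az":0,"tx":0,"ty":0,"tz":30,"fingers":-0.12}]'
python3 -m handwheel '[{"ax":0,"ay":0,"az":-4.3,"tx":-10,"ty":5,"tz":0,"fingers":-1},{"ax":0,"ay":0,"az":-4.3,"tx":-20,"ty":8,"tz":0,"fingers":-1},{"ax":0,"ay":0,"az":-4.3,"tx":-25,"ty":10,"tz":0,"fingers":-1},{"ax":0,"ay":0,"az":-4.3,"tx":-30,"ty":11,"tz":0,"fingers":-1},{"ax":0,"ay":0,"az":-4.3,"tx":-30,"ty":11,"tz":0,"fingers":-1},{"ax":0,"ay":0,"az":-4.3,"tx":-25,"ty":10,"tz":0,"fingers":-1},{"ax":0,"ay":0,"az":0,"tx":-16,"ty":5,"tz":0,"fingers":-1},{"ax":0,"ay":0,"az":0,"tx":0,"ty":0,"tz":0,"fingers":-1},{"ax":0,"ay":0,"az":0,"tx":0,"ty":0,"tz":0,"fingers":-1},{"ax":0,"ay":0,"az":0,"tx":0,"ty":0,"tz":0,"fingers":-1}]'
python3 look.py w6; python3 -c "
from station import arm;import cv2
cv2.imwrite('pics/s6.png',arm.snapshot('scene')['img'][100:280,220:500,::-1])
import numpy as np
a=cv2.imread('pics/s6.png');b=cv2.imread('pics/w6.png')
cv2.imwrite('pics/m6.png',np.vstack([cv2.resize(a,(466,300)),cv2.resize(b,(466,291))]))"
```

```text
time_s: 12.9
position: [611.9, 60.3, 191.5]
tool_rot: [[0.922, 0.388, 0.002], [0.388, -0.922, -0.0], [0.002, 0.001, -1.0]]
wrist_force: [0.0, -0.6, -0.2]
opening: 41.3
grip_force: 0.0
time_s: 13.73
position: [456.6, 120.1, 189.5]
tool_rot: [[0.999, -0.051, 0.002], [-0.051, -0.999, -0.0], [0.002, 0.0, -1.0]]
wrist_force: [0.2, 0.4, -0.3]
opening: 0.7
grip_force: 0.0
[456.64377697 120.08775378 189.54179911] [[ 9.98672749e-01 -5.14689350e-02  1.92086429e-03]
 [-5.14688016e-02 -9.98674596e-01 -1.18834244e-04]
 [ 1.92443464e-03  1.98119382e-05 -9.99998148e-01]] 0.6755704019638599
([303, 0, 32, 38, 327], [316.3, 16.7])
([251, 12, 31, 29, 174], [269.2, 30.7])
```

View pics/m6.png

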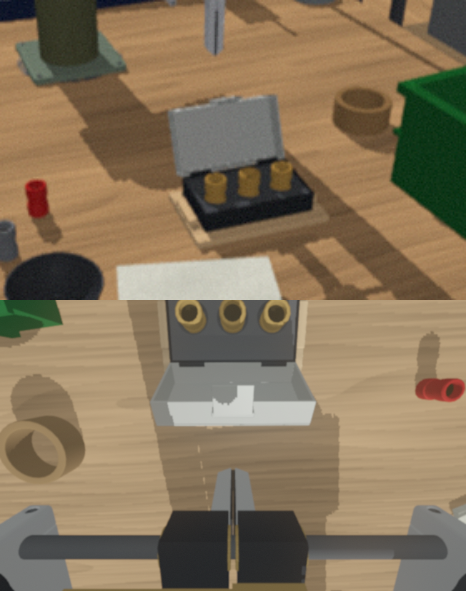

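The pictures show all three couplings standing at the same height in their pockets. The lid is open, and the shut fingertips are centred behind it. I'll descend and push the lid over.

```bash
python3 -m handwheel '[{"ax":0,"ay":0,"az":0,"tx":0,"ty":0,"tz":-20,"fingers":-1},{"ax":0,"ay":0,"az":0,"tx":0,"ty":0,"tz":-30,"fingers":-1},{"ax":0,"ay":0,"az":0,"tx":0,"ty":0,"tz":-25,"fingers":-1},{"ax":0,"ay":0,"az":0,"tx":0,"ty":0,"tz":0,"fingers":-1},{"ax":0,"ay":0,"az":0,"tx":3,"ty":0,"tz":0,"fingers":-1},{"ax":0,"ay":0,"az":0,"tx":4,"ty":-0.2,"tz":0,"fingers":-1},{"ax":0,"ay":0,"az":0,"tx":4,"ty":-0.2,"tz":0,"fingers":-1},{"ax":0,"ay":0,"az":0,"tx":4,"ty":-0.2,"tz":0,"fingers":-1},{"ax":0,"ay":0,"az":0,"tx":4,"ty":-0.2,"tz":0,"fingers":-1},{"ax":0,"ay":0,"az":0,"tx":4,"ty":-0.2,"tz":0,"fingers":-1}]'
python3 -m handwheel '[{"ax":0,"ay":0,"az":0,"tx":4,"ty":-0.2,"tz":0,"fingers":-1},{"ax":0,"ay":0,"az":0,"tx":4,"ty":-0.2,"tz":0,"fingers":-1},{"ax":0,"ay":0,"az":0,"tx":4,"ty":-0.2,"tz":0,"fingers":-1},{"ax":0,"ay":0,"az":0,"tx":4,"ty":-0.2,"tz":0,"fingers":-1},{"ax":0,"ay":0,"az":0,"tx":4,"ty":-0.2,"tz":0,"fingers":-1},{"ax":0,"ay":0,"az":0,"tx":4,"ty":-0.2,"tz":0,"fingers":-1},{"ax":0,"ay":0,"az":0,"tx":4,"ty":-0.2,"tz":0,"fingers":-1},{"ax":0,"ay":0,"az":0,"tx":4,"ty":-0.2,"tz":0,"fingers":-1},{"ax":0,"ay":0,"az":0,"tx":4,"ty":-0.2,"tz":0,"fingers":-1},{"ax":0,"ay":0,"az":0,"tx":4,"ty":-0.2,"tz":0,"fingers":-1}]'
```

```text
time_s: 14.67
position: [479.7, 119.4, 115.0]
tool_rot: [[0.999, -0.052, 0.002], [-0.052, -0.999, 0.0], [0.002, -0.0, -1.0]]
wrist_force: [-0.1, -0.4, 0.1]
opening: 0.5
grip_force: 0.3
time_s: 15.5
position: [518.9, 117.3, 113.9]
tool_rot: [[0.999, -0.051, -0.0], [-0.051, -0.999, -0.0], [-0.0, 0.0, -1.0]]
wrist_force: [-0.7, -0.8, 0.9]
opening: 0.4
grip_force: 0.2
```

```bash
python3 -m handwheel '[{"ax":0,"ay":0,"az":0,"tx":5,"ty":-0.2,"tz":3.5,"fingers":-1},{"ax":0,"ay":0,"az":0,"tx":5,"ty":-0.3,"tz":3.5,"fingers":-1},{"ax":0,"ay":0,"az":0,"tx":5,"ty":-0.2,"tz":3.5,"fingers":-1},{"ax":0,"ay":0,"az":0,"tx":5,"ty":-0.3,"tz":3.5,"fingers":-1},{"ax":0,"ay":0,"az":0,"tx":5,"ty":-0.3,"tz":3.5,"fingers":-1},{"ax":0,"ay":0,"az":0,"tx":6,"ty":-0.3,"tz":1,"fingers":-1},{"ax":0,"ay":0,"az":0,"tx":6,"ty":-0.3,"tz":1,"fingers":-1},{"ax":0,"ay":0,"az":0,"tx":6,"ty":-0.3,"tz":1,"fingers":-1},{"ax":0,"ay":0,"az":0,"tx":6,"ty":-0.3,"tz":1,"fingers":-1},{"ax":0,"ay":0,"az":0,"tx":5,"ty":-0.3,"tz":0,"fingers":-1}]'
python3 -m handwheel '[{"ax":0,"ay":0,"az":0,"tx":5,"ty":-0.3,"tz":-1,"fingers":-1},{"ax":0,"ay":0,"az":0,"tx":5,"ty":-0.3,"tz":-1,"fingers":-1},{"ax":0,"ay":0,"az":0,"tx":5,"ty":-0.3,"tz":-2,"fingers":-1},{"ax":0,"ay":0,"az":0,"tx":5,"ty":-0.3,"tz":-2,"fingers":-1},{"ax":0,"ay":0,"az":0,"tx":4,"ty":-0.2,"tz":-2,"fingers":-1},{"ax":0,"ay":0,"az":0,"tx":5,"ty":-0.3,"tz":-3,"fingers":-1},{"ax":0,"ay":0,"az":0,"tx":5,"ty":-0.2,"tz":-3,"fingers":-1},{"ax":0,"ay":0,"az":0,"tx":4,"ty":-0.2,"tz":-3,"fingers":-1},{"ax":0,"ay":0,"az":0,"tx":4,"ty":-0.2,"tz":-3,"fingers":-1},{"ax":0,"ay":0,"az":0,"tx":3,"ty":-0.1,"tz":-3,"fingers":-1}]'
```

```text
time_s: 16.33
position: [573.3, 114.5, 135.6]
tool_rot: [[0.999, -0.052, 0.0], [-0.052, -0.999, 0.0], [0.0, -0.0, -1.0]]
wrist_force: [-0.7, -0.9, 0.1]
opening: 0.5
grip_force: 0.2
time_s: 17.17
position: [617.9, 112.1, 112.0]
tool_rot: [[0.999, -0.051, 0.0], [-0.051, -0.999, -0.0], [0.0, 0.0, -1.0]]
wrist_force: [-0.2, 0.2, 1.0]
opening: 1.2
grip_force: 0.3
```

Run:
```python
from look import *
s,i,K,W=look("w7")
print(s["position"],s["wrist_force"])
a=arm.snapshot("scene")["img"][100:280,260:500]
cv2.imwrite("pics/m7.png",np.vstack([cv2.resize(a,(400,300)),cv2.resize(i,(400,250))])[:,:,::-1])
```

```text
[617.92674409 112.0759438  112.04146888] [-0.15826099  0.16322155  0.97794282]
```

View pics/m7.png

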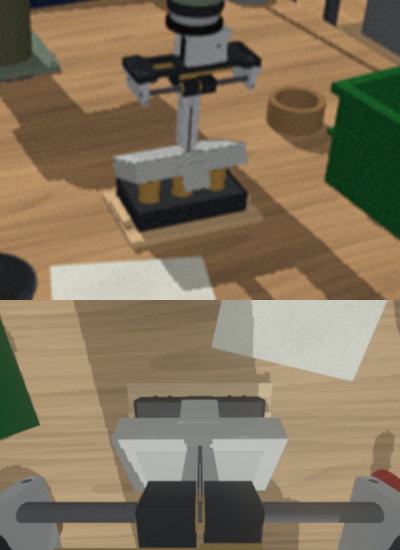

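The lid is down to about 28° under the centred fingertips, and the tongue is visible at the free edge. I'll carry on down to just before the catch.

```bash
python3 -m handwheel '[{"ax":0,"ay":0,"az":0,"tx":2.6,"ty":-0.1,"tz":-2.6,"fingers":-1},{"ax":0,"ay":0,"az":0,"tx":2.6,"ty":-0.1,"tz":-2.6,"fingers":-1},{"ax":0,"ay":0,"az":0,"tx":2.6,"ty":-0.1,"tz":-2.6,"fingers":-1},{"ax":0,"ay":0,"az":0,"tx":2.6,"ty":-0.1,"tz":-2.6,"fingers":-1},{"ax":0,"ay":0,"az":0,"tx":2.6,"ty":-0.1,"tz":-2.6,"fingers":-1},{"ax":0,"ay":0,"az":0,"tx":2.5,"ty":-0.1,"tz":-3,"fingers":-1},{"ax":0,"ay":0,"az":0,"tx":2.5,"ty":-0.1,"tz":-3,"fingers":-1},{"ax":0,"ay":0,"az":0,"tx":2.5,"ty":-0.1,"tz":-3,"fingers":-1},{"ax":0,"ay":0,"az":0,"tx":2.5,"ty":-0.1,"tz":-3,"fingers":-1},{"ax":0,"ay":0,"az":0,"tx":2,"ty":-0.1,"tz":-2,"fingers":-1}]'
python3 -m handwheel '[{"ax":0,"ay":0,"az":0,"tx":0,"ty":0,"tz":0,"fingers":-1},{"ax":0,"ay":0,"az":0,"tx":0,"ty":0,"tz":0,"fingers":-1},{"ax":0,"ay":0,"az":0,"tx":0,"ty":0,"tz":0,"fingers":-1},{"ax":0,"ay":0,"az":0,"tx":0,"ty":0,"tz":0,"fingers":-1},{"ax":0,"ay":0,"az":0,"tx":0,"ty":0,"tz":0,"fingers":-1},{"ax":0,"ay":0,"az":0,"tx":0,"ty":0,"tz":0,"fingers":-1},{"ax":0,"ay":0,"az":0,"tx":0,"ty":0,"tz":0,"fingers":-1},{"ax":0,"ay":0,"az":0,"tx":0,"ty":0,"tz":0,"fingers":-1},{"ax":0,"ay":0,"az":0,"tx":0,"ty":0,"tz":0,"fingers":-1},{"ax":0,"ay":0,"az":0,"tx":0,"ty":0,"tz":0,"fingers":-1}]'
```

```text
time_s: 18.1
position: [642.6, 111.1, 84.9]
tool_rot: [[0.999, -0.051, -0.0], [-0.051, -0.999, -0.0], [-0.0, 0.0, -1.0]]
wrist_force: [-0.9, 0.1, 1.2]
opening: 0.3
grip_force: 0.2
time_s: 18.93
position: [642.5, 111.1, 85.5]
tool_rot: [[0.999, -0.052, 0.0], [-0.052, -0.999, 0.0], [0.0, -0.0, -1.0]]
wrist_force: [0.5, 0.3, -0.3]
opening: 0.4
grip_force: 0.2
```

```bash
python3 -m handwheel '[{"ax":0,"ay":0,"az":0,"tx":0.2,"ty":0,"tz":-0.7,"fingers":-1},{"ax":0,"ay":0,"az":0,"tx":0.2,"ty":0,"tz":-0.7,"fingers":-1},{"ax":0,"ay":0,"az":0,"tx":0.2,"ty":0,"tz":-0.7,"fingers":-1},{"ax":0,"ay":0,"az":0,"tx":0.2,"ty":0,"tz":-0.7,"fingers":-1},{"ax":0,"ay":0,"az":0,"tx":0.2,"ty":0,"tz":-0.7,"fingers":-1},{"ax":0,"ay":0,"az":0,"tx":0,"ty":0,"tz":-0.5,"fingers":-1},{"ax":0,"ay":0,"az":0,"tx":0,"ty":0,"tz":0,"fingers":-1},{"ax":0,"ay":0,"az":0,"tx":0,"ty":0,"tz":0,"fingers":-1},{"ax":0,"ay":0,"az":0,"tx":0,"ty":0,"tz":0,"fingers":-1},{"ax":0,"ay":0,"az":0,"tx":0,"ty":0,"tz":0,"fingers":-1}]'
```

```text
time_s: 19.77
position: [643.4, 111.1, 81.4]
tool_rot: [[0.999, -0.051, -0.0], [-0.051, -0.999, 0.0], [-0.0, -0.0, -1.0]]
wrist_force: [-0.6, 0.6, -0.1]
opening: 0.3
grip_force: 0.2
```

```bash
python3 -m handwheel '[{"ax":0,"ay":0,"az":0,"tx":0,"ty":0,"tz":-0.5,"fingers":-1},{"ax":0,"ay":0,"az":0,"tx":0,"ty":0,"tz":-0.5,"fingers":-1},{"ax":0,"ay":0,"az":0,"tx":0,"ty":0,"tz":0,"fingers":-1},{"ax":0,"ay":0,"az":0,"tx":0,"ty":0,"tz":0,"fingers":-1},{"ax":0,"ay":0,"az":0,"tx":0,"ty":0,"tz":0,"fingers":-1},{"ax":0,"ay":0,"az":0,"tx":0,"ty":0,"tz":0,"fingers":-1},{"ax":0,"ay":0,"az":0,"tx":0,"ty":0,"tz":0,"fingers":-1},{"ax":0,"ay":0,"az":0,"tx":0,"ty":0,"tz":0,"fingers":-1},{"ax":0,"ay":0,"az":0,"tx":0,"ty":0,"tz":0,"fingers":-1},{"ax":0,"ay":0,"az":0,"tx":0,"ty":0,"tz":0,"fingers":-1}]'
```

```text
time_s: 20.6
position: [643.5, 111.1, 80.5]
tool_rot: [[0.999, -0.051, 0.0], [-0.051, -0.999, 0.0], [0.0, -0.0, -1.0]]
wrist_force: [1.3, 0.3, 0.5]
opening: 0.2
grip_force: 0.4
```

```bash
python3 -m handwheel '[{"ax":0,"ay":0,"az":0,"tx":0,"ty":0,"tz":-0.5,"fingers":-1},{"ax":0,"ay":0,"az":0,"tx":0,"ty":0,"tz":-0.5,"fingers":-1},{"ax":0,"ay":0,"az":0,"tx":0,"ty":0,"tz":0,"fingers":-1},{"ax":0,"ay":0,"az":0,"tx":0,"ty":0,"tz":0,"fingers":-1},{"ax":0,"ay":0,"az":0,"tx":0,"ty":0,"tz":0,"fingers":-1},{"ax":0,"ay":0,"az":0,"tx":0,"ty":0,"tz":0,"fingers":-1},{"ax":0,"ay":0,"az":0,"tx":0,"ty":0,"tz":0,"fingers":-1},{"ax":0,"ay":0,"az":0,"tx":0,"ty":0,"tz":0,"fingers":-1},{"ax":0,"ay":0,"az":0,"tx":0,"ty":0,"tz":0,"fingers":-1},{"ax":0,"ay":0,"az":0,"tx":0,"ty":0,"tz":0,"fingers":-1}]'
```

```text
time_s: 21.43
position: [643.8, 111.1, 79.7]
tool_rot: [[0.999, -0.052, 0.001], [-0.052, -0.999, 0.0], [0.001, -0.0, -1.0]]
wrist_force: [1.9, -0.1, 3.0]
opening: 0.3
grip_force: 1.4
```

```bash
python3 -m handwheel '[{"ax":0,"ay":0,"az":0,"tx":0,"ty":0,"tz":-0.5,"fingers":-1},{"ax":0,"ay":0,"az":0,"tx":0,"ty":0,"tz":-0.5,"fingers":-1},{"ax":0,"ay":0,"az":0,"tx":0,"ty":0,"tz":0,"fingers":-1},{"ax":0,"ay":0,"az":0,"tx":0,"ty":0,"tz":0,"fingers":-1},{"ax":0,"ay":0,"az":0,"tx":0,"ty":0,"tz":0,"fingers":-1},{"ax":0,"ay":0,"az":0,"tx":0,"ty":0,"tz":0,"fingers":-1},{"ax":0,"ay":0,"az":0,"tx":0,"ty":0,"tz":0,"fingers":-1},{"ax":0,"ay":0,"az":0,"tx":0,"ty":0,"tz":0,"fingers":-1},{"ax":0,"ay":0,"az":0,"tx":0,"ty":0,"tz":0,"fingers":-1},{"ax":0,"ay":0,"az":0,"tx":0,"ty":0,"tz":0,"fingers":-1}]'
```

```text
time_s: 22.27
position: [644.1, 111.1, 78.9]
tool_rot: [[0.999, -0.051, 0.001], [-0.051, -0.999, 0.0], [0.001, -0.0, -1.0]]
wrist_force: [2.6, 0.4, 4.8]
opening: 0.2
grip_force: 2.5
```

```bash
python3 -m handwheel '[{"ax":0,"ay":0,"az":0,"tx":0.5,"ty":0,"tz":-0.4,"fingers":-1},{"ax":0,"ay":0,"az":0,"tx":0.5,"ty":0,"tz":-0.4,"fingers":-1},{"ax":0,"ay":0,"az":0,"tx":0,"ty":0,"tz":0,"fingers":-1},{"ax":0,"ay":0,"az":0,"tx":0,"ty":0,"tz":0,"fingers":-1},{"ax":0,"ay":0,"az":0,"tx":0,"ty":0,"tz":0,"fingers":-1},{"ax":0,"ay":0,"az":0,"tx":0,"ty":0,"tz":0,"fingers":-1},{"ax":0,"ay":0,"az":0,"tx":0,"ty":0,"tz":0,"fingers":-1},{"ax":0,"ay":0,"az":0,"tx":0,"ty":0,"tz":0,"fingers":-1},{"ax":0,"ay":0,"az":0,"tx":0,"ty":0,"tz":0,"fingers":-1},{"ax":0,"ay":0,"az":0,"tx":0,"ty":0,"tz":0,"fingers":-1}]'
```

```text
time_s: 23.1
position: [644.5, 111.1, 78.0]
tool_rot: [[0.999, -0.051, -0.0], [-0.051, -0.999, -0.0], [-0.0, 0.0, -1.0]]
wrist_force: [1.0, -1.3, 5.9]
opening: 0.3
grip_force: 3.0
```

```bash
python3 -m handwheel '[{"ax":0,"ay":0,"az":0,"tx":0.3,"ty":0,"tz":-0.4,"fingers":-1},{"ax":0,"ay":0,"az":0,"tx":0.2,"ty":0,"tz":-0.4,"fingers":-1},{"ax":0,"ay":0,"az":0,"tx":0,"ty":0,"tz":0,"fingers":-1},{"ax":0,"ay":0,"az":0,"tx":0,"ty":0,"tz":0,"fingers":-1},{"ax":0,"ay":0,"az":0,"tx":0,"ty":0,"tz":0,"fingers":-1},{"ax":0,"ay":0,"az":0,"tx":0,"ty":0,"tz":0,"fingers":-1},{"ax":0,"ay":0,"az":0,"tx":0,"ty":0,"tz":0,"fingers":-1},{"ax":0,"ay":0,"az":0,"tx":0,"ty":0,"tz":0,"fingers":-1},{"ax":0,"ay":0,"az":0,"tx":0,"ty":0,"tz":0,"fingers":-1},{"ax":0,"ay":0,"az":0,"tx":0,"ty":0,"tz":0,"fingers":-1}]'
```

```text
time_s: 23.93
position: [644.7, 111.1, 77.4]
tool_rot: [[0.999, -0.051, -0.001], [-0.051, -0.999, -0.0], [-0.001, 0.0, -1.0]]
wrist_force: [0.6, -0.6, 6.9]
opening: 0.9
grip_force: 3.7
```

```bash
python3 -m handwheel '[{"ax":0,"ay":0,"az":0,"tx":0.2,"ty":0,"tz":-0.4,"fingers":-1},{"ax":0,"ay":0,"az":0,"tx":0.2,"ty":0,"tz":-0.4,"fingers":-1},{"ax":0,"ay":0,"az":0,"tx":0,"ty":0,"tz":0,"fingers":-1},{"ax":0,"ay":0,"az":0,"tx":0,"ty":0,"tz":0,"fingers":-1},{"ax":0,"ay":0,"az":0,"tx":0,"ty":0,"tz":0,"fingers":-1},{"ax":0,"ay":0,"az":0,"tx":0,"ty":0,"tz":0,"fingers":-1},{"ax":0,"ay":0,"az":0,"tx":0,"ty":0,"tz":0,"fingers":-1},{"ax":0,"ay":0,"az":0,"tx":0,"ty":0,"tz":0,"fingers":-1},{"ax":0,"ay":0,"az":0,"tx":0,"ty":0,"tz":0,"fingers":-1},{"ax":0,"ay":0,"az":0,"tx":0,"ty":0,"tz":0,"fingers":-1}]'
```

```text
time_s: 24.77
position: [645.0, 111.1, 77.0]
tool_rot: [[0.999, -0.051, -0.001], [-0.051, -0.999, -0.0], [-0.001, 0.0, -1.0]]
wrist_force: [0.4, -0.3, 9.0]
opening: 0.4
grip_force: 4.4
```

```bash
python3 -m handwheel '[{"ax":0,"ay":0,"az":0,"tx":0.2,"ty":0,"tz":-0.3,"fingers":-1},{"ax":0,"ay":0,"az":0,"tx":0,"ty":0,"tz":-0.3,"fingers":-1},{"ax":0,"ay":0,"az":0,"tx":0,"ty":0,"tz":0,"fingers":-1},{"ax":0,"ay":0,"az":0,"tx":0,"ty":0,"tz":0,"fingers":-1},{"ax":0,"ay":0,"az":0,"tx":0,"ty":0,"tz":0,"fingers":-1},{"ax":0,"ay":0,"az":0,"tx":0,"ty":0,"tz":0,"fingers":-1},{"ax":0,"ay":0,"az":0,"tx":0,"ty":0,"tz":0,"fingers":-1},{"ax":0,"ay":0,"az":0,"tx":0,"ty":0,"tz":0,"fingers":-1},{"ax":0,"ay":0,"az":0,"tx":0,"ty":0,"tz":0,"fingers":-1},{"ax":0,"ay":0,"az":0,"tx":0,"ty":0,"tz":0,"fingers":-1}]'
```

```text
time_s: 25.6
position: [645.1, 111.0, 76.7]
tool_rot: [[0.999, -0.051, -0.001], [-0.051, -0.999, -0.0], [-0.001, 0.0, -1.0]]
wrist_force: [-1.8, -0.6, 10.0]
opening: 0.3
grip_force: 5.2
```

```bash
python3 -m handwheel '[{"ax":0,"ay":0,"az":0,"tx":0,"ty":0,"tz":-0.3,"fingers":-1},{"ax":0,"ay":0,"az":0,"tx":0,"ty":0,"tz":-0.2,"fingers":-1},{"ax":0,"ay":0,"az":0,"tx":0,"ty":0,"tz":0,"fingers":-1},{"ax":0,"ay":0,"az":0,"tx":0,"ty":0,"tz":0,"fingers":-1},{"ax":0,"ay":0,"az":0,"tx":0,"ty":0,"tz":0,"fingers":-1},{"ax":0,"ay":0,"az":0,"tx":0,"ty":0,"tz":0,"fingers":-1},{"ax":0,"ay":0,"az":0,"tx":0,"ty":0,"tz":0,"fingers":-1},{"ax":0,"ay":0,"az":0,"tx":0,"ty":0,"tz":0,"fingers":-1},{"ax":0,"ay":0,"az":0,"tx":0,"ty":0,"tz":0,"fingers":-1},{"ax":0,"ay":0,"az":0,"tx":0,"ty":0,"tz":0,"fingers":-1}]'
```

```text
time_s: 26.43
position: [645.2, 111.1, 76.4]
tool_rot: [[0.999, -0.051, -0.001], [-0.051, -0.999, -0.0], [-0.001, 0.0, -1.0]]
wrist_force: [-2.0, 0.5, 11.3]
opening: 0.3
grip_force: 5.7
```

```bash
python3 -m handwheel '[{"ax":0,"ay":0,"az":0,"tx":0,"ty":0,"tz":-0.2,"fingers":-1},{"ax":0,"ay":0,"az":0,"tx":0,"ty":0,"tz":-0.2,"fingers":-1},{"ax":0,"ay":0,"az":0,"tx":0,"ty":0,"tz":0,"fingers":-1},{"ax":0,"ay":0,"az":0,"tx":0,"ty":0,"tz":0,"fingers":-1},{"ax":0,"ay":0,"az":0,"tx":0,"ty":0,"tz":0,"fingers":-1},{"ax":0,"ay":0,"az":0,"tx":0,"ty":0,"tz":0,"fingers":-1},{"ax":0,"ay":0,"az":0,"tx":0,"ty":0,"tz":0,"fingers":-1},{"ax":0,"ay":0,"az":0,"tx":0,"ty":0,"tz":0,"fingers":-1},{"ax":0,"ay":0,"az":0,"tx":0,"ty":0,"tz":0,"fingers":-1},{"ax":0,"ay":0,"az":0,"tx":0,"ty":0,"tz":0,"fingers":-1}]'
```

```text
time_s: 27.27
position: [645.3, 111.0, 76.2]
tool_rot: [[0.999, -0.051, -0.001], [-0.051, -0.999, -0.0], [-0.001, 0.0, -1.0]]
wrist_force: [-2.1, -1.0, 11.4]
opening: 0.5
grip_force: 5.9
```

```bash
python3 -m handwheel '[{"ax":0,"ay":0,"az":0,"tx":0,"ty":0,"tz":-0.2,"fingers":-1},{"ax":0,"ay":0,"az":0,"tx":0,"ty":0,"tz":-0.2,"fingers":-1},{"ax":0,"ay":0,"az":0,"tx":0,"ty":0,"tz":0,"fingers":-1},{"ax":0,"ay":0,"az":0,"tx":0,"ty":0,"tz":0,"fingers":-1},{"ax":0,"ay":0,"az":0,"tx":0,"ty":0,"tz":0,"fingers":-1},{"ax":0,"ay":0,"az":0,"tx":0,"ty":0,"tz":0,"fingers":-1},{"ax":0,"ay":0,"az":0,"tx":0,"ty":0,"tz":0,"fingers":-1},{"ax":0,"ay":0,"az":0,"tx":0,"ty":0,"tz":0,"fingers":-1},{"ax":0,"ay":0,"az":0,"tx":0,"ty":0,"tz":0,"fingers":-1},{"ax":0,"ay":0,"az":0,"tx":0,"ty":0,"tz":0,"fingers":-1}]'
```

```text
time_s: 28.1
position: [645.3, 111.1, 76.1]
tool_rot: [[0.999, -0.051, -0.001], [-0.051, -0.999, -0.0], [-0.001, 0.0, -1.0]]
wrist_force: [-1.8, -0.6, 12.6]
opening: 0.9
grip_force: 6.5
```

```bash
python3 -m handwheel '[{"ax":0,"ay":0,"az":0,"tx":0,"ty":0,"tz":-0.2,"fingers":-1},{"ax":0,"ay":0,"az":0,"tx":0,"ty":0,"tz":-0.2,"fingers":-1},{"ax":0,"ay":0,"az":0,"tx":0,"ty":0,"tz":0,"fingers":-1},{"ax":0,"ay":0,"az":0,"tx":0,"ty":0,"tz":0,"fingers":-1},{"ax":0,"ay":0,"az":0,"tx":0,"ty":0,"tz":0,"fingers":-1},{"ax":0,"ay":0,"az":0,"tx":0,"ty":0,"tz":0,"fingers":-1},{"ax":0,"ay":0,"az":0,"tx":0,"ty":0,"tz":0,"fingers":-1},{"ax":0,"ay":0,"az":0,"tx":0,"ty":0,"tz":0,"fingers":-1},{"ax":0,"ay":0,"az":0,"tx":0,"ty":0,"tz":0,"fingers":-1},{"ax":0,"ay":0,"az":0,"tx":0,"ty":0,"tz":0,"fingers":-1}]'
```

```text
time_s: 28.93
position: [645.4, 111.0, 75.9]
tool_rot: [[0.999, -0.051, -0.0], [-0.051, -0.999, -0.0], [-0.0, 0.0, -1.0]]
wrist_force: [-3.2, -1.1, 14.1]
opening: 0.6
grip_force: 6.7
```

```bash
python3 -m handwheel '[{"ax":0,"ay":0,"az":0,"tx":0,"ty":0,"tz":-0.2,"fingers":-1},{"ax":0,"ay":0,"az":0,"tx":0,"ty":0,"tz":-0.1,"fingers":-1},{"ax":0,"ay":0,"az":0,"tx":0,"ty":0,"tz":0,"fingers":-1},{"ax":0,"ay":0,"az":0,"tx":0,"ty":0,"tz":0,"fingers":-1},{"ax":0,"ay":0,"az":0,"tx":0,"ty":0,"tz":0,"fingers":-1},{"ax":0,"ay":0,"az":0,"tx":0,"ty":0,"tz":0,"fingers":-1},{"ax":0,"ay":0,"az":0,"tx":0,"ty":0,"tz":0,"fingers":-1},{"ax":0,"ay":0,"az":0,"tx":0,"ty":0,"tz":0,"fingers":-1},{"ax":0,"ay":0,"az":0,"tx":0,"ty":0,"tz":0,"fingers":-1},{"ax":0,"ay":0,"az":0,"tx":0,"ty":0,"tz":0,"fingers":-1}]'
```

```text
time_s: 29.77
position: [645.4, 111.1, 75.8]
tool_rot: [[0.999, -0.051, -0.0], [-0.051, -0.999, -0.0], [-0.0, 0.0, -1.0]]
wrist_force: [-2.5, -0.7, 14.1]
opening: 0.6
grip_force: 7.2
```

```bash
python3 -m handwheel '[{"ax":0,"ay":0,"az":0,"tx":0,"ty":0,"tz":-0.1,"fingers":-1},{"ax":0,"ay":0,"az":0,"tx":0,"ty":0,"tz":-0.1,"fingers":-1},{"ax":0,"ay":0,"az":0,"tx":0,"ty":0,"tz":0,"fingers":-1},{"ax":0,"ay":0,"az":0,"tx":0,"ty":0,"tz":0,"fingers":-1},{"ax":0,"ay":0,"az":0,"tx":0,"ty":0,"tz":0,"fingers":-1},{"ax":0,"ay":0,"az":0,"tx":0,"ty":0,"tz":0,"fingers":-1},{"ax":0,"ay":0,"az":0,"tx":0,"ty":0,"tz":0,"fingers":-1},{"ax":0,"ay":0,"az":0,"tx":0,"ty":0,"tz":0,"fingers":-1},{"ax":0,"ay":0,"az":0,"tx":0,"ty":0,"tz":0,"fingers":-1},{"ax":0,"ay":0,"az":0,"tx":0,"ty":0,"tz":0,"fingers":-1}]'
```

```text
time_s: 30.6
position: [645.4, 111.1, 75.8]
tool_rot: [[0.999, -0.051, -0.0], [-0.051, -0.999, -0.0], [-0.0, 0.0, -1.0]]
wrist_force: [-2.5, -1.3, 15.3]
opening: 0.9
grip_force: 7.5
```

```bash
python3 -m handwheel '[{"ax":0,"ay":0,"az":0,"tx":-0.2,"ty":0,"tz":-0.1,"fingers":-1},{"ax":0,"ay":0,"az":0,"tx":0,"ty":0,"tz":-0.1,"fingers":-1},{"ax":0,"ay":0,"az":0,"tx":0,"ty":0,"tz":0,"fingers":-1},{"ax":0,"ay":0,"az":0,"tx":0,"ty":0,"tz":0,"fingers":-1},{"ax":0,"ay":0,"az":0,"tx":0,"ty":0,"tz":0,"fingers":-1},{"ax":0,"ay":0,"az":0,"tx":0,"ty":0,"tz":0,"fingers":-1},{"ax":0,"ay":0,"az":0,"tx":0,"ty":0,"tz":0,"fingers":-1},{"ax":0,"ay":0,"az":0,"tx":0,"ty":0,"tz":0,"fingers":-1},{"ax":0,"ay":0,"az":0,"tx":0,"ty":0,"tz":0,"fingers":-1},{"ax":0,"ay":0,"az":0,"tx":0,"ty":0,"tz":0,"fingers":-1}]'
python3 - <<'E'
from look import *
s,i,K,W=look("w8");print(s["position"],s["wrist_force"],s["grip_force"])
# lid free edge in wrist image: brightness profile along column near the tongue-free part
g=cv2.cvtColor(i,cv2.COLOR_RGB2GRAY)
for u in(230,270,370,410):
    dv=np.diff(cv2.GaussianBlur(g,(3,3),0)[100:300,u].astype(int)); k=np.argsort(-abs(dv))[:5]; print(u,[(int(x)+100,int(dv[x])) for x in sorted(k)])
for x in(88,92,100):
    P=np.array([559.3,115.1,42.2])+[x*.9986,-.052*x,33.5];print(x,proj(K,W,P))
E
```

```text
time_s: 31.43
position: [645.5, 111.1, 75.5]
tool_rot: [[0.999, -0.051, 0.0], [-0.051, -0.999, -0.0], [0.0, 0.0, -1.0]]
wrist_force: [-2.2, 0.1, 14.0]
opening: 0.5
grip_force: 7.0
[645.51841215 111.06308714  75.51963782] [-2.1810942   0.07431441 13.95813982] 7.043474614620209
230 [(194, -15), (195, -26), (196, -25), (208, 19), (209, 16)]
270 [(195, -24), (208, 20), (288, -32), (289, -37), (290, -24)]
370 [(193, -20), (194, -20), (288, -31), (289, -36), (290, -23)]
410 [(194, -23), (195, -23), (207, 18), (208, 17), (225, 15)]
88 [319.62871952 240.75046066]
92 [319.6199194  234.76919665]
100 [319.6020121  222.59795995]
```

```bash
python3 -m handwheel '[{"ax":0,"ay":0,"az":0,"tx":0,"ty":0,"tz":-0.1,"fingers":-1},{"ax":0,"ay":0,"az":0,"tx":0,"ty":0,"tz":-0.1,"fingers":-1},{"ax":0,"ay":0,"az":0,"tx":0,"ty":0,"tz":0,"fingers":-1},{"ax":0,"ay":0,"az":0,"tx":0,"ty":0,"tz":0,"fingers":-1},{"ax":0,"ay":0,"az":0,"tx":0,"ty":0,"tz":0,"fingers":-1},{"ax":0,"ay":0,"az":0,"tx":0,"ty":0,"tz":0,"fingers":-1},{"ax":0,"ay":0,"az":0,"tx":0,"ty":0,"tz":0,"fingers":-1},{"ax":0,"ay":0,"az":0,"tx":0,"ty":0,"tz":0,"fingers":-1},{"ax":0,"ay":0,"az":0,"tx":0,"ty":0,"tz":0,"fingers":-1},{"ax":0,"ay":0,"az":0,"tx":0,"ty":0,"tz":0,"fingers":-1}]'
```

```text
time_s: 32.32
position: [645.5, 111.1, 75.5]
tool_rot: [[0.999, -0.051, 0.0], [-0.051, -0.999, -0.0], [0.0, 0.0, -1.0]]
wrist_force: [-2.8, -0.7, 14.0]
opening: 0.6
grip_force: 7.4
```

```bash
python3 -m handwheel '[{"ax":0,"ay":0,"az":0,"tx":0,"ty":0,"tz":-0.1,"fingers":-1},{"ax":0,"ay":0,"az":0,"tx":0,"ty":0,"tz":-0.1,"fingers":-1},{"ax":0,"ay":0,"az":0,"tx":0,"ty":0,"tz":0,"fingers":-1},{"ax":0,"ay":0,"az":0,"tx":0,"ty":0,"tz":0,"fingers":-1},{"ax":0,"ay":0,"az":0,"tx":0,"ty":0,"tz":0,"fingers":-1},{"ax":0,"ay":0,"az":0,"tx":0,"ty":0,"tz":0,"fingers":-1},{"ax":0,"ay":0,"az":0,"tx":0,"ty":0,"tz":0,"fingers":-1},{"ax":0,"ay":0,"az":0,"tx":0,"ty":0,"tz":0,"fingers":-1},{"ax":0,"ay":0,"az":0,"tx":0,"ty":0,"tz":0,"fingers":-1},{"ax":0,"ay":0,"az":0,"tx":0,"ty":0,"tz":0,"fingers":-1}]'
```

```text
time_s: 33.15
position: [645.6, 111.0, 75.5]
tool_rot: [[0.999, -0.051, 0.0], [-0.051, -0.999, -0.0], [0.0, 0.0, -1.0]]
wrist_force: [-2.2, -0.4, 15.6]
opening: 0.2
grip_force: 7.7
```

```bash
python3 -m handwheel '[{"ax":0,"ay":0,"az":0,"tx":0,"ty":0,"tz":-0.1,"fingers":-1},{"ax":0,"ay":0,"az":0,"tx":0,"ty":0,"tz":-0.1,"fingers":-1},{"ax":0,"ay":0,"az":0,"tx":0,"ty":0,"tz":0,"fingers":-1},{"ax":0,"ay":0,"az":0,"tx":0,"ty":0,"tz":0,"fingers":-1},{"ax":0,"ay":0,"az":0,"tx":0,"ty":0,"tz":0,"fingers":-1},{"ax":0,"ay":0,"az":0,"tx":0,"ty":0,"tz":0,"fingers":-1},{"ax":0,"ay":0,"az":0,"tx":0,"ty":0,"tz":0,"fingers":-1},{"ax":0,"ay":0,"az":0,"tx":0,"ty":0,"tz":0,"fingers":-1},{"ax":0,"ay":0,"az":0,"tx":0,"ty":0,"tz":0,"fingers":-1},{"ax":0,"ay":0,"az":0,"tx":0,"ty":0,"tz":0,"fingers":-1}]'
```

```text
time_s: 33.98
position: [645.6, 111.0, 75.4]
tool_rot: [[0.999, -0.051, 0.0], [-0.051, -0.999, -0.0], [0.0, 0.0, -1.0]]
wrist_force: [-3.9, -0.7, 16.5]
opening: 0.8
grip_force: 8.1
```

```bash
python3 -m handwheel '[{"ax":0,"ay":0,"az":0,"tx":0,"ty":0,"tz":-0.1,"fingers":-1},{"ax":0,"ay":0,"az":0,"tx":0,"ty":0,"tz":-0.1,"fingers":-1},{"ax":0,"ay":0,"az":0,"tx":0,"ty":0,"tz":0,"fingers":-1},{"ax":0,"ay":0,"az":0,"tx":0,"ty":0,"tz":0,"fingers":-1},{"ax":0,"ay":0,"az":0,"tx":0,"ty":0,"tz":0,"fingers":-1},{"ax":0,"ay":0,"az":0,"tx":0,"ty":0,"tz":0,"fingers":-1},{"ax":0,"ay":0,"az":0,"tx":0,"ty":0,"tz":0,"fingers":-1},{"ax":0,"ay":0,"az":0,"tx":0,"ty":0,"tz":0,"fingers":-1},{"ax":0,"ay":0,"az":0,"tx":0,"ty":0,"tz":0,"fingers":-1},{"ax":0,"ay":0,"az":0,"tx":0,"ty":0,"tz":0,"fingers":-1}]'
```

```text
time_s: 34.82
position: [645.6, 111.1, 75.4]
tool_rot: [[0.999, -0.051, 0.001], [-0.051, -0.999, -0.0], [0.001, 0.0, -1.0]]
wrist_force: [-3.3, -1.0, 17.7]
opening: 0.3
grip_force: 8.4
```

```bash
python3 - <<'E'
from station import arm
s=arm.observe();print(s["wrist_force"],s["torque"],s["position"],s["joint_efforts"])
E
python3 -m handwheel '[{"ax":0,"ay":0,"az":0,"tx":0,"ty":0,"tz":1,"fingers":-1},{"ax":0,"ay":0,"az":0,"tx":0,"ty":0,"tz":1,"fingers":-1},{"ax":0,"ay":0,"az":0,"tx":0,"ty":0,"tz":1,"fingers":-1},{"ax":0,"ay":0,"az":0,"tx":0,"ty":0,"tz":1,"fingers":-1},{"ax":0,"ay":0,"az":0,"tx":0,"ty":0,"tz":1,"fingers":-1},{"ax":0,"ay":0,"az":0,"tx":0,"ty":0,"tz":0,"fingers":-1},{"ax":0,"ay":0,"az":0,"tx":0,"ty":0,"tz":0,"fingers":-1},{"ax":0,"ay":0,"az":0,"tx":0,"ty":0,"tz":0,"fingers":-1},{"ax":0,"ay":0,"az":0,"tx":0,"ty":0,"tz":0,"fingers":-1},{"ax":0,"ay":0,"az":0,"tx":0,"ty":0,"tz":0,"fingers":-1}]'
python3 -c "
from station import arm
s=arm.observe();print(s['wrist_force'],s['torque'],s['position'])"
```

```text
[-3.2894663  -0.97931326 17.71108918] [-0.1449773   0.64615061 -0.01199595] [645.58838149 111.05791483  75.43016932] [ 1.56738404e-01 -3.61626971e+01 -2.06212807e+01  2.41904184e-01
 -1.23165909e+00 -2.46593016e-03]
time_s: 35.65
position: [644.7, 111.1, 76.4]
tool_rot: [[0.999, -0.051, -0.002], [-0.051, -0.999, -0.0], [-0.002, 0.0, -1.0]]
wrist_force: [0.5, -0.8, 0.8]
opening: 0.2
grip_force: 0.1
[ 0.51705615 -0.80498551  0.84224806] [ 0.07442981  0.07862046 -0.02385218] [644.67223147 111.13491426  76.42682859]
```

```bash
python3 -m handwheel '[{"ax":0,"ay":0,"az":0,"tx":0,"ty":0,"tz":1,"fingers":-1},{"ax":0,"ay":0,"az":0,"tx":0,"ty":0,"tz":1,"fingers":-1},{"ax":0,"ay":0,"az":0,"tx":0,"ty":0,"tz":1,"fingers":-1},{"ax":0,"ay":0,"az":0,"tx":0,"ty":0,"tz":1,"fingers":-1},{"ax":0,"ay":0,"az":0,"tx":0,"ty":0,"tz":0,"fingers":-1},{"ax":0,"ay":0,"az":0,"tx":0,"ty":0,"tz":0,"fingers":-1},{"ax":0,"ay":0,"az":0,"tx":0,"ty":0,"tz":0,"fingers":-1},{"ax":0,"ay":0,"az":0,"tx":0,"ty":0,"tz":0,"fingers":-1},{"ax":0,"ay":0,"az":0,"tx":0,"ty":0,"tz":0,"fingers":-1},{"ax":0,"ay":0,"az":0,"tx":0,"ty":0,"tz":0,"fingers":-1}]'
python3 - <<'E'
from look import *
s,i,K,W=look("w9");print(s["position"],s["wrist_force"])
i8=np.load("w8.npz");g8=cv2.cvtColor(i8["img"],cv2.COLOR_RGB2GRAY)
g=cv2.cvtColor(i,cv2.COLOR_RGB2GRAY)
for u in(230,270,410):
  for G in(g8,g):
    print(u,cv2.GaussianBlur(G,(3,3),0)[186:236:2,u].tolist())
b=i8["W"]
for z in(71,72,73,74,75,76,78,80):print(z,proj(K,b,(657.5,109.9+40,z)).round(1),proj(K,W,(657.5,109.9+40,z)).round(1))
E
```

```text
time_s: 36.48
position: [645.5, 111.1, 81.4]
tool_rot: [[0.999, -0.051, 0.0], [-0.051, -0.999, 0.0], [0.0, -0.0, -1.0]]
wrist_force: [1.3, -0.5, 0.6]
opening: 0.8
grip_force: 0.3
[645.52458361 111.10604166  81.35046713] [ 1.32188216 -0.52176936  0.64150602]
230 [134, 134, 136, 138, 135, 94, 57, 56, 57, 57, 57, 78, 113, 121, 121, 121, 121, 122, 122, 129, 151, 174, 176, 176, 176]
230 [134, 134, 137, 134, 94, 58, 56, 56, 56, 57, 59, 74, 111, 122, 122, 122, 123, 123, 123, 123, 125, 136, 166, 178, 178]
270 [136, 136, 137, 138, 123, 81, 58, 57, 57, 57, 59, 83, 116, 121, 122, 121, 121, 122, 123, 130, 154, 174, 175, 175, 175]
270 [135, 137, 136, 111, 71, 56, 57, 56, 57, 58, 61, 77, 113, 122, 122, 122, 123, 123, 123, 123, 124, 138, 169, 177, 178]
410 [140, 141, 141, 141, 125, 79, 64, 64, 64, 63, 67, 96, 121, 123, 123, 123, 124, 123, 126, 135, 162, 175, 176, 176, 176]
410 [140, 141, 141, 125, 79, 64, 63, 64, 63, 65, 68, 92, 120, 124, 123, 124, 124, 124, 125, 126, 131, 149, 174, 179, 178]
71 [256.2 225.7] [258.  222.4]
72 [255.8 226.2] [257.7 223. ]
73 [255.5 226.8] [257.4 223.5]
74 [255.2 227.4] [257.1 224.1]
75 [254.9 228. ] [256.8 224.6]
76 [254.6 228.6] [256.5 225.2]
78 [253.9 229.8] [255.9 226.3]
80 [253.3 231. ] [255.2 227.5]
```

Run:
```python
from h import *
i=cv2.imread("pics/s6.png")[:,:,::-1].copy()
S=np.load("scene0.npz")
print("s6",*blobs(i,(14,120,50),(26,255,255),100),sep="\n")
d=np.load("w6.npz")
print("w6",*blobs(d["img"],(14,100,40),(30,255,255),60),sep="\n")
c=np.array([609.2,112.5]);ex=np.array([.9986,-.052]);ey=np.array([.052,.9986])
for y in(-52,0,52):
    p=c+5*ex+y*ey
    print(y,[ (proj(S["mtx"],S["world_to_cam"],(*p,z))-[220,100]).round(1).tolist() for z in(38,67,71)],[proj(d["mtx"],d["W"],(*p,z)).round(1).tolist() for z in(67,71)])
# vertical profile: saturation-like measure along each coupling axis
hs=i.astype(int);m=hs[:,:,0]-hs[:,:,2]
for y in(-52,0,52):
    p=c+5*ex+y*ey;u,v=proj(S["mtx"],S["world_to_cam"],(*p,67))-[220,100]
    u0=int(round(u));print(y,round(u,1),round(v,1),m[int(v)-10:int(v)+22,u0-2:u0+3].mean(1).round().astype(int).tolist())
```

```text
s6
([136, 0, 28, 24, 182], [150.3, 7.9])
([40, 43, 40, 42, 342], [56.7, 62.2])
([196, 45, 47, 52, 1183], [217.9, 67.7])
([56, 53, 52, 62, 959], [82.5, 86.5])
([162, 90, 18, 25, 232], [169.3, 103.8])
([180, 98, 28, 32, 180], [194.6, 113.2])
([143, 100, 13, 18, 208], [149.1, 108.6])
([123, 104, 13, 18, 218], [129.0, 112.4])
([200, 122, 34, 40, 312], [217.3, 143.3])
([17, 128, 20, 23, 115], [28.5, 138.4])
([129, 141, 36, 13, 149], [146.5, 148.2])
([225, 142, 51, 38, 428], [248.1, 166.6])
([173, 147, 26, 21, 141], [185.4, 157.0])
([192, 161, 23, 19, 156], [202.1, 171.5])
w6
([241, 0, 42, 45, 1091], [262.0, 21.5])
([301, 0, 37, 45, 951], [319.3, 21.7])
([357, 0, 42, 45, 1051], [376.7, 21.4])
([614, 117, 8, 14, 74], [617.3, 123.5])
([29, 159, 87, 84, 2284], [87.9, 191.1])
([5, 174, 74, 74, 2693], [35.0, 213.8])
([312, 310, 5, 62, 217], [314.2, 341.0])
([323, 310, 5, 62, 237], [325.2, 340.6])
([87, 389, 335, 11, 1788], [306.4, 395.6])
-52 [[129.1, 116.2], [129.5, 106.3], [129.5, 104.9]] [[379.0, 14.8], [379.9, 13.4]]
0 [[148.8, 112.4], [149.4, 102.6], [149.5, 101.2]] [[318.4, 14.9], [318.4, 13.5]]
52 [[168.0, 108.7], [168.9, 99.0], [169.0, 97.6]] [[257.8, 15.0], [256.9, 13.6]]
-52 129.5 106.3 [1, 3, 0, 2, -1, 2, 7, 34, 66, 72, 72, 68, 64, 73, 83, 76, 69, 70, 71, 72, 69, 70, 70, 72, 70, 57, 22, -3, -5, -3, -7, -5]
0 149.4 102.6 [1, 0, 1, 0, 2, 2, 4, 10, 38, 70, 71, 71, 72, 69, 68, 71, 71, 71, 72, 73, 70, 69, 72, 72, 70, 55, 21, -1, -3, -5, -5, -3]
52 168.9 99.0 [27, 22, 16, 13, 11, 10, 11, 11, 37, 68, 75, 73, 71, 72, 76, 80, 72, 71, 71, 72, 70, 70, 71, 71, 73, 59, 30, -1, -5, -5, -4, -3]
```

At 81.4 mm the lid edge had come up with the fingers, so it hasn't clicked. The measured free edge (x≈658.8) shows I was pressing only about 87 mm from the hinge, where it takes more force. I'll shift about 5 mm outward to the proper press point and try again.

```bash
python3 -m handwheel '[{"ax":0,"ay":0,"az":0,"tx":0,"ty":0,"tz":2,"fingers":-1},{"ax":0,"ay":0,"az":0,"tx":2.5,"ty":-0.1,"tz":1,"fingers":-1},{"ax":0,"ay":0,"az":0,"tx":2.5,"ty":-0.1,"tz":0,"fingers":-1},{"ax":0,"ay":0,"az":0,"tx":0,"ty":0,"tz":-1,"fingers":-1},{"ax":0,"ay":0,"az":0,"tx":0,"ty":0,"tz":-1,"fingers":-1},{"ax":0,"ay":0,"az":0,"tx":0,"ty":0,"tz":-1,"fingers":-1},{"ax":0,"ay":0,"az":0,"tx":0,"ty":0,"tz":-1,"fingers":-1},{"ax":0,"ay":0,"az":0,"tx":0.2,"ty":0,"tz":-0.5,"fingers":-1},{"ax":0,"ay":0,"az":0,"tx":0,"ty":0,"tz":0,"fingers":-1},{"ax":0,"ay":0,"az":0,"tx":0,"ty":0,"tz":0,"fingers":-1}]'
python3 -m handwheel '[{"ax":0,"ay":0,"az":0,"tx":0.1,"ty":0,"tz":-0.4,"fingers":-1},{"ax":0,"ay":0,"az":0,"tx":0.1,"ty":0,"tz":-0.4,"fingers":-1},{"ax":0,"ay":0,"az":0,"tx":0.1,"ty":0,"tz":-0.4,"fingers":-1},{"ax":0,"ay":0,"az":0,"tx":0.1,"ty":0,"tz":-0.4,"fingers":-1},{"ax":0,"ay":0,"az":0,"tx":0.1,"ty":0,"tz":-0.4,"fingers":-1},{"ax":0,"ay":0,"az":0,"tx":0,"ty":0,"tz":0,"fingers":-1},{"ax":0,"ay":0,"az":0,"tx":0,"ty":0,"tz":0,"fingers":-1},{"ax":0,"ay":0,"az":0,"tx":0,"ty":0,"tz":0,"fingers":-1},{"ax":0,"ay":0,"az":0,"tx":0,"ty":0,"tz":0,"fingers":-1},{"ax":0,"ay":0,"az":0,"tx":0,"ty":0,"tz":0,"fingers":-1}]'
```

```text
time_s: 37.37
position: [650.9, 110.9, 80.0]
tool_rot: [[0.999, -0.051, 0.001], [-0.051, -0.999, -0.0], [0.001, 0.0, -1.0]]
wrist_force: [1.2, -0.1, 1.7]
opening: 0.3
grip_force: 0.9
time_s: 38.2
position: [651.5, 110.9, 78.4]
tool_rot: [[0.999, -0.051, 0.001], [-0.051, -0.999, -0.0], [0.001, 0.0, -1.0]]
wrist_force: [-0.5, -0.1, 5.4]
opening: 0.4
grip_force: 2.6
```

```bash
python3 -m handwheel '[{"ax":0,"ay":0,"az":0,"tx":0.1,"ty":0,"tz":-0.4,"fingers":-1},{"ax":0,"ay":0,"az":0,"tx":0.1,"ty":0,"tz":-0.4,"fingers":-1},{"ax":0,"ay":0,"az":0,"tx":0.1,"ty":0,"tz":-0.4,"fingers":-1},{"ax":0,"ay":0,"az":0,"tx":0.1,"ty":0,"tz":-0.4,"fingers":-1},{"ax":0,"ay":0,"az":0,"tx":0,"ty":0,"tz":0,"fingers":-1},{"ax":0,"ay":0,"az":0,"tx":0,"ty":0,"tz":0,"fingers":-1},{"ax":0,"ay":0,"az":0,"tx":0,"ty":0,"tz":0,"fingers":-1},{"ax":0,"ay":0,"az":0,"tx":0,"ty":0,"tz":0,"fingers":-1},{"ax":0,"ay":0,"az":0,"tx":0,"ty":0,"tz":0,"fingers":-1},{"ax":0,"ay":0,"az":0,"tx":0,"ty":0,"tz":0,"fingers":-1}]'
```

```text
time_s: 39.03
position: [651.9, 110.8, 77.4]
tool_rot: [[0.999, -0.051, 0.001], [-0.051, -0.999, -0.0], [0.001, 0.0, -1.0]]
wrist_force: [-1.0, -0.6, 6.2]
opening: 0.4
grip_force: 3.6
```

```bash
python3 -m handwheel '[{"ax":0,"ay":0,"az":0,"tx":0.1,"ty":0,"tz":-0.3,"fingers":-1},{"ax":0,"ay":0,"az":0,"tx":0.1,"ty":0,"tz":-0.3,"fingers":-1},{"ax":0,"ay":0,"az":0,"tx":0,"ty":0,"tz":0,"fingers":-1},{"ax":0,"ay":0,"az":0,"tx":0,"ty":0,"tz":0,"fingers":-1},{"ax":0,"ay":0,"az":0,"tx":0,"ty":0,"tz":0,"fingers":-1},{"ax":0,"ay":0,"az":0,"tx":0,"ty":0,"tz":0,"fingers":-1},{"ax":0,"ay":0,"az":0,"tx":0,"ty":0,"tz":0,"fingers":-1},{"ax":0,"ay":0,"az":0,"tx":0,"ty":0,"tz":0,"fingers":-1},{"ax":0,"ay":0,"az":0,"tx":0,"ty":0,"tz":0,"fingers":-1},{"ax":0,"ay":0,"az":0,"tx":0,"ty":0,"tz":0,"fingers":-1}]'
```

```text
time_s: 39.87
position: [652.1, 110.9, 77.0]
tool_rot: [[0.999, -0.051, 0.001], [-0.051, -0.999, -0.0], [0.001, 0.0, -1.0]]
wrist_force: [-1.4, -0.4, 7.5]
opening: 0.4
grip_force: 4.1
```

```bash
python3 -m handwheel '[{"ax":0,"ay":0,"az":0,"tx":0.1,"ty":0,"tz":-0.4,"fingers":-1},{"ax":0,"ay":0,"az":0,"tx":0,"ty":0,"tz":-0.4,"fingers":-1},{"ax":0,"ay":0,"az":0,"tx":0,"ty":0,"tz":0,"fingers":-1},{"ax":0,"ay":0,"az":0,"tx":0,"ty":0,"tz":0,"fingers":-1},{"ax":0,"ay":0,"az":0,"tx":0,"ty":0,"tz":0,"fingers":-1},{"ax":0,"ay":0,"az":0,"tx":0,"ty":0,"tz":0,"fingers":-1},{"ax":0,"ay":0,"az":0,"tx":0,"ty":0,"tz":0,"fingers":-1},{"ax":0,"ay":0,"az":0,"tx":0,"ty":0,"tz":0,"fingers":-1},{"ax":0,"ay":0,"az":0,"tx":0,"ty":0,"tz":0,"fingers":-1},{"ax":0,"ay":0,"az":0,"tx":0,"ty":0,"tz":0,"fingers":-1}]'
```

```text
time_s: 40.7
position: [652.2, 110.8, 76.7]
tool_rot: [[0.999, -0.051, 0.001], [-0.051, -0.999, -0.0], [0.001, 0.0, -1.0]]
wrist_force: [-3.0, -0.7, 10.4]
opening: 0.4
grip_force: 5.1
```

```bash
python3 -m handwheel '[{"ax":0,"ay":0,"az":0,"tx":0,"ty":0,"tz":-0.4,"fingers":-1},{"ax":0,"ay":0,"az":0,"tx":0,"ty":0,"tz":-0.3,"fingers":-1},{"ax":0,"ay":0,"az":0,"tx":0,"ty":0,"tz":0,"fingers":-1},{"ax":0,"ay":0,"az":0,"tx":0,"ty":0,"tz":0,"fingers":-1},{"ax":0,"ay":0,"az":0,"tx":0,"ty":0,"tz":0,"fingers":-1},{"ax":0,"ay":0,"az":0,"tx":0,"ty":0,"tz":0,"fingers":-1},{"ax":0,"ay":0,"az":0,"tx":0,"ty":0,"tz":0,"fingers":-1},{"ax":0,"ay":0,"az":0,"tx":0,"ty":0,"tz":0,"fingers":-1},{"ax":0,"ay":0,"az":0,"tx":0,"ty":0,"tz":0,"fingers":-1},{"ax":0,"ay":0,"az":0,"tx":0,"ty":0,"tz":0,"fingers":-1}]'
```

```text
time_s: 41.53
position: [652.3, 110.8, 76.4]
tool_rot: [[0.999, -0.051, 0.001], [-0.051, -0.999, -0.0], [0.001, 0.0, -1.0]]
wrist_force: [-2.1, -0.4, 11.4]
opening: 0.4
grip_force: 5.8
```

```bash
python3 -m handwheel '[{"ax":0,"ay":0,"az":0,"tx":-0.2,"ty":0,"tz":-0.3,"fingers":-1},{"ax":0,"ay":0,"az":0,"tx":-0.2,"ty":0,"tz":-0.3,"fingers":-1},{"ax":0,"ay":0,"az":0,"tx":0,"ty":0,"tz":0,"fingers":-1},{"ax":0,"ay":0,"az":0,"tx":0,"ty":0,"tz":0,"fingers":-1},{"ax":0,"ay":0,"az":0,"tx":0,"ty":0,"tz":0,"fingers":-1},{"ax":0,"ay":0,"az":0,"tx":0,"ty":0,"tz":0,"fingers":-1},{"ax":0,"ay":0,"az":0,"tx":0,"ty":0,"tz":0,"fingers":-1},{"ax":0,"ay":0,"az":0,"tx":0,"ty":0,"tz":0,"fingers":-1},{"ax":0,"ay":0,"az":0,"tx":0,"ty":0,"tz":0,"fingers":-1},{"ax":0,"ay":0,"az":0,"tx":0,"ty":0,"tz":0,"fingers":-1}]'
```

```text
time_s: 42.37
position: [652.4, 110.8, 76.1]
tool_rot: [[0.999, -0.051, 0.002], [-0.051, -0.999, -0.0], [0.002, 0.0, -1.0]]
wrist_force: [-1.8, -1.3, 11.8]
opening: 0.5
grip_force: 5.9
```

```bash
python3 -m handwheel '[{"ax":0,"ay":0,"az":0,"tx":0,"ty":0,"tz":-0.3,"fingers":-1},{"ax":0,"ay":0,"az":0,"tx":0,"ty":0,"tz":-0.2,"fingers":-1},{"ax":0,"ay":0,"az":0,"tx":0,"ty":0,"tz":0,"fingers":-1},{"ax":0,"ay":0,"az":0,"tx":0,"ty":0,"tz":0,"fingers":-1},{"ax":0,"ay":0,"az":0,"tx":0,"ty":0,"tz":0,"fingers":-1},{"ax":0,"ay":0,"az":0,"tx":0,"ty":0,"tz":0,"fingers":-1},{"ax":0,"ay":0,"az":0,"tx":0,"ty":0,"tz":0,"fingers":-1},{"ax":0,"ay":0,"az":0,"tx":0,"ty":0,"tz":0,"fingers":-1},{"ax":0,"ay":0,"az":0,"tx":0,"ty":0,"tz":0,"fingers":-1},{"ax":0,"ay":0,"az":0,"tx":0,"ty":0,"tz":0,"fingers":-1}]'
```

```text
time_s: 43.2
position: [652.4, 110.8, 76.0]
tool_rot: [[0.999, -0.051, 0.002], [-0.051, -0.999, -0.0], [0.002, 0.0, -1.0]]
wrist_force: [-3.1, -1.3, 13.1]
opening: 0.3
grip_force: 6.8
```

```bash
python3 -m handwheel '[{"ax":0,"ay":0,"az":0,"tx":-0.2,"ty":0,"tz":-0.2,"fingers":-1},{"ax":0,"ay":0,"az":0,"tx":-0.2,"ty":0,"tz":-0.2,"fingers":-1},{"ax":0,"ay":0,"az":0,"tx":0,"ty":0,"tz":0,"fingers":-1},{"ax":0,"ay":0,"az":0,"tx":0,"ty":0,"tz":0,"fingers":-1},{"ax":0,"ay":0,"az":0,"tx":0,"ty":0,"tz":0,"fingers":-1},{"ax":0,"ay":0,"az":0,"tx":0,"ty":0,"tz":0,"fingers":-1},{"ax":0,"ay":0,"az":0,"tx":0,"ty":0,"tz":0,"fingers":-1},{"ax":0,"ay":0,"az":0,"tx":0,"ty":0,"tz":0,"fingers":-1},{"ax":0,"ay":0,"az":0,"tx":0,"ty":0,"tz":0,"fingers":-1},{"ax":0,"ay":0,"az":0,"tx":0,"ty":0,"tz":0,"fingers":-1}]'
```

```text
time_s: 44.03
position: [652.5, 110.8, 75.7]
tool_rot: [[0.999, -0.051, 0.004], [-0.051, -0.999, -0.0], [0.004, 0.0, -1.0]]
wrist_force: [-1.5, -0.2, 12.8]
opening: 0.2
grip_force: 6.5
```

```bash
python3 -m handwheel '[{"ax":0,"ay":0,"az":0,"tx":-0.2,"ty":0,"tz":-0.2,"fingers":-1},{"ax":0,"ay":0,"az":0,"tx":0,"ty":0,"tz":-0.2,"fingers":-1},{"ax":0,"ay":0,"az":0,"tx":0,"ty":0,"tz":0,"fingers":-1},{"ax":0,"ay":0,"az":0,"tx":0,"ty":0,"tz":0,"fingers":-1},{"ax":0,"ay":0,"az":0,"tx":0,"ty":0,"tz":0,"fingers":-1},{"ax":0,"ay":0,"az":0,"tx":0,"ty":0,"tz":0,"fingers":-1},{"ax":0,"ay":0,"az":0,"tx":0,"ty":0,"tz":0,"fingers":-1},{"ax":0,"ay":0,"az":0,"tx":0,"ty":0,"tz":0,"fingers":-1},{"ax":0,"ay":0,"az":0,"tx":0,"ty":0,"tz":0,"fingers":-1},{"ax":0,"ay":0,"az":0,"tx":0,"ty":0,"tz":0,"fingers":-1}]'
```

```text
time_s: 44.87
position: [652.5, 110.8, 75.7]
tool_rot: [[0.999, -0.051, 0.004], [-0.051, -0.999, -0.0], [0.004, 0.0, -1.0]]
wrist_force: [-2.6, -0.5, 13.8]
opening: 0.4
grip_force: 7.0
```

```bash
python3 -m handwheel '[{"ax":0,"ay":0,"az":0,"tx":-0.2,"ty":0,"tz":-0.2,"fingers":-1},{"ax":0,"ay":0,"az":0,"tx":0,"ty":0,"tz":-0.2,"fingers":-1},{"ax":0,"ay":0,"az":0,"tx":0,"ty":0,"tz":0,"fingers":-1},{"ax":0,"ay":0,"az":0,"tx":0,"ty":0,"tz":0,"fingers":-1},{"ax":0,"ay":0,"az":0,"tx":0,"ty":0,"tz":0,"fingers":-1},{"ax":0,"ay":0,"az":0,"tx":0,"ty":0,"tz":0,"fingers":-1},{"ax":0,"ay":0,"az":0,"tx":0,"ty":0,"tz":0,"fingers":-1},{"ax":0,"ay":0,"az":0,"tx":0,"ty":0,"tz":0,"fingers":-1},{"ax":0,"ay":0,"az":0,"tx":0,"ty":0,"tz":0,"fingers":-1},{"ax":0,"ay":0,"az":0,"tx":0,"ty":0,"tz":0,"fingers":-1}]'
```

```text
time_s: 45.7
position: [652.6, 110.8, 75.7]
tool_rot: [[0.999, -0.051, 0.005], [-0.051, -0.999, -0.0], [0.005, -0.0, -1.0]]
wrist_force: [-2.3, -0.6, 14.3]
opening: 0.2
grip_force: 7.5
```

```bash
python3 -m handwheel '[{"ax":0,"ay":0,"az":0,"tx":-0.1,"ty":0,"tz":-0.2,"fingers":-1},{"ax":0,"ay":0,"az":0,"tx":0,"ty":0,"tz":-0.1,"fingers":-1},{"ax":0,"ay":0,"az":0,"tx":0,"ty":0,"tz":0,"fingers":-1},{"ax":0,"ay":0,"az":0,"tx":0,"ty":0,"tz":0,"fingers":-1},{"ax":0,"ay":0,"az":0,"tx":0,"ty":0,"tz":0,"fingers":-1},{"ax":0,"ay":0,"az":0,"tx":0,"ty":0,"tz":0,"fingers":-1},{"ax":0,"ay":0,"az":0,"tx":0,"ty":0,"tz":0,"fingers":-1},{"ax":0,"ay":0,"az":0,"tx":0,"ty":0,"tz":0,"fingers":-1},{"ax":0,"ay":0,"az":0,"tx":0,"ty":0,"tz":0,"fingers":-1},{"ax":0,"ay":0,"az":0,"tx":0,"ty":0,"tz":0,"fingers":-1}]'; python3 -c "
from station import arm
s=arm.observe();print(s['wrist_force'],s['torque'],s['position'])"
```

```text
time_s: 46.53
position: [652.5, 110.8, 75.6]
tool_rot: [[0.999, -0.051, 0.005], [-0.051, -0.999, -0.0], [0.005, 0.0, -1.0]]
wrist_force: [-2.3, -0.9, 15.5]
opening: 0.6
grip_force: 8.0
[-2.29702899 -0.88987785 15.45083199] [-0.13254129  0.58524426 -0.02318737] [652.54892137 110.81634592  75.61130929]
```

```bash
cat > ang.py <<'E'
from look import *
from scipy.optimize import least_squares
def edges(g,u):
    p=g[:,u-6:u+7].mean(1); 
    def cross(a,b,lv):
        for v in range(a,b):
            if (p[v]-lv)*(p[v+1]-lv)<=0: return v+(lv-p[v])/(p[v+1]-p[v])
        return np.nan
    k=int(np.argmin(p[188:212]))+188
    return cross(182,k,(p[185]+p[k])/2),cross(k,225,(p[k]+122)/2),cross(214,245,150)
def ang(K,W,img,oz):
    g=cv2.cvtColor(img,cv2.COLOR_RGB2GRAY).astype(float);r=[]
    for u in(225,250,275,385,410):
        e=edges(g,u)
        o,d=ray(K,W,(u,200));
        def f(q):
            x0,t=q;c,s=np.cos(t),np.sin(t);h=x0-100
            pts=[(x0,9+oz),(h+100*c,41+oz+100*s),(h+100*c-31*s,41+oz+100*s+31*c)]
            y=150 if u<320 else 75
            return [proj(K,W,(X,y,Z))[1]-v for (X,Z),v in zip(pts,e)]
        # skew of case vs tool nearly nil
        z=least_squares(f,[658,.03]);r.append((*np.round(e,1),z.x[0].round(1),z.x[1].round(4),np.round(z.fun,2).tolist()))
    return r
if __name__=="__main__":
    s,i,K,W=look("w10");print(s["position"],s["wrist_force"])
    for n in("w8","w9","w10"):
        d=np.load(n+".npz")
        print(n,*ang(d["mtx"],d["W"],d["img"],1.),sep="\n")
E
python3 ang.py
```

```text
[652.54892137 110.81634592  75.61130929] [-2.29702899 -0.88987785 15.45083199]
w8
(np.float64(195.9), np.float64(208.6), np.float64(226.0), np.float64(660.0), np.float64(0.0267), [-0.21, 0.37, -0.16])
(np.float64(195.7), np.float64(208.5), np.float64(225.8), np.float64(660.2), np.float64(0.0276), [-0.15, 0.27, -0.11])
(np.float64(195.7), np.float64(208.3), np.float64(225.7), np.float64(660.3), np.float64(0.0276), [-0.21, 0.36, -0.16])
(np.float64(195.1), np.float64(207.9), np.float64(225.3), np.float64(656.7), np.float64(0.0305), [-0.15, 0.26, -0.11])
(np.float64(195.1), np.float64(207.8), np.float64(225.1), np.float64(656.7), np.float64(0.0289), [-0.16, 0.28, -0.12])
w9
(np.float64(193.9), np.float64(208.8), np.float64(229.0), np.float64(660.2), np.float64(0.0848), [-0.24, 0.44, -0.2])
(np.float64(193.7), np.float64(208.8), np.float64(228.9), np.float64(660.3), np.float64(0.0864), [-0.16, 0.29, -0.13])
(np.float64(193.6), np.float64(208.6), np.float64(228.7), np.float64(660.4), np.float64(0.086), [-0.2, 0.37, -0.17])
(np.float64(193.3), np.float64(208.1), np.float64(228.2), np.float64(656.6), np.float64(0.0847), [-0.22, 0.41, -0.19])
(np.float64(193.0), np.float64(207.9), np.float64(228.1), np.float64(656.9), np.float64(0.0871), [-0.22, 0.39, -0.18])
w10
(np.float64(204.5), np.float64(217.9), np.float64(236.6), np.float64(660.1), np.float64(0.0273), [-0.3, 0.53, -0.24])
(np.float64(204.3), np.float64(218.0), np.float64(236.5), np.float64(660.2), np.float64(0.0279), [-0.19, 0.34, -0.15])
(np.float64(204.3), np.float64(218.0), np.float64(236.4), np.float64(660.2), np.float64(0.0282), [-0.17, 0.3, -0.13])
(np.float64(203.8), np.float64(217.6), np.float64(236.0), np.float64(656.6), np.float64(0.0286), [-0.16, 0.29, -0.13])
(np.float64(203.7), np.float64(217.3), np.float64(235.8), np.float64(656.7), np.float64(0.0288), [-0.21, 0.37, -0.16])
```

The edge fit agrees for both presses: the lid angle is about 0.025 rad, right at the brink of the catch and not blocked higher up. I'll continue in tiny steps at this better leverage.

```bash
python3 -m handwheel '[{"ax":0,"ay":0,"az":0,"tx":0,"ty":0,"tz":-0.1,"fingers":-1},{"ax":0,"ay":0,"az":0,"tx":0,"ty":0,"tz":-0.1,"fingers":-1},{"ax":0,"ay":0,"az":0,"tx":0,"ty":0,"tz":0,"fingers":-1},{"ax":0,"ay":0,"az":0,"tx":0,"ty":0,"tz":0,"fingers":-1},{"ax":0,"ay":0,"az":0,"tx":0,"ty":0,"tz":0,"fingers":-1},{"ax":0,"ay":0,"az":0,"tx":0,"ty":0,"tz":0,"fingers":-1},{"ax":0,"ay":0,"az":0,"tx":0,"ty":0,"tz":0,"fingers":-1},{"ax":0,"ay":0,"az":0,"tx":0,"ty":0,"tz":0,"fingers":-1},{"ax":0,"ay":0,"az":0,"tx":0,"ty":0,"tz":0,"fingers":-1},{"ax":0,"ay":0,"az":0,"tx":0,"ty":0,"tz":0,"fingers":-1}]'
```

```text
time_s: 47.42
position: [652.0, 111.0, 73.4]
tool_rot: [[0.999, -0.051, 0.003], [-0.051, -0.999, 0.0], [0.003, -0.0, -1.0]]
wrist_force: [-0.1, -0.9, 9.5]
opening: 0.3
grip_force: 4.9
```

```bash
python3 -m handwheel '[{"ax":0,"ay":0,"az":0,"tx":0,"ty":0,"tz":-0.1,"fingers":-1},{"ax":0,"ay":0,"az":0,"tx":0,"ty":0,"tz":-0.1,"fingers":-1},{"ax":0,"ay":0,"az":0,"tx":0,"ty":0,"tz":0,"fingers":-1},{"ax":0,"ay":0,"az":0,"tx":0,"ty":0,"tz":0,"fingers":-1},{"ax":0,"ay":0,"az":0,"tx":0,"ty":0,"tz":0,"fingers":-1},{"ax":0,"ay":0,"az":0,"tx":0,"ty":0,"tz":0,"fingers":-1},{"ax":0,"ay":0,"az":0,"tx":0,"ty":0,"tz":0,"fingers":-1},{"ax":0,"ay":0,"az":0,"tx":0,"ty":0,"tz":0,"fingers":-1},{"ax":0,"ay":0,"az":0,"tx":0,"ty":0,"tz":0,"fingers":-1},{"ax":0,"ay":0,"az":0,"tx":0,"ty":0,"tz":0,"fingers":-1}]'
```

```text
time_s: 48.25
position: [652.0, 111.0, 73.4]
tool_rot: [[0.999, -0.051, 0.004], [-0.051, -0.999, 0.0], [0.003, -0.0, -1.0]]
wrist_force: [-1.1, -0.3, 11.1]
opening: 0.5
grip_force: 5.2
```

It clicked: the edge dropped 2.2 mm to 73.4 and the force fell to about 10 N. I'll let go.

```bash
python3 -m handwheel '[{"ax":0,"ay":0,"az":0,"tx":0,"ty":0,"tz":2,"fingers":-1},{"ax":0,"ay":0,"az":0,"tx":0,"ty":0,"tz":2,"fingers":-1},{"ax":0,"ay":0,"az":0,"tx":0,"ty":0,"tz":2,"fingers":-1},{"ax":0,"ay":0,"az":0,"tx":0,"ty":0,"tz":2,"fingers":-1},{"ax":0,"ay":0,"az":0,"tx":0,"ty":0,"tz":2,"fingers":-1},{"ax":0,"ay":0,"az":0,"tx":0,"ty":0,"tz":0,"fingers":-1},{"ax":0,"ay":0,"az":0,"tx":0,"ty":0,"tz":0,"fingers":-1},{"ax":0,"ay":0,"az":0,"tx":0,"ty":0,"tz":0,"fingers":-1},{"ax":0,"ay":0,"az":0,"tx":0,"ty":0,"tz":0,"fingers":-1},{"ax":0,"ay":0,"az":0,"tx":0,"ty":0,"tz":0,"fingers":-1}]'
python3 - <<'E'
from ang import *
s,i,K,W=look("w11");print(s["position"],s["wrist_force"])
print(*ang(K,W,i,1.),sep="\n")
E
```

```text
time_s: 49.08
position: [650.3, 110.9, 80.9]
tool_rot: [[0.999, -0.051, -0.0], [-0.051, -0.999, -0.0], [-0.0, 0.0, -1.0]]
wrist_force: [0.2, -0.1, 0.8]
opening: 0.4
grip_force: 0.0
[650.34371415 110.92958935  80.8813195 ] [ 0.24705014 -0.14885761  0.78043505]
(np.float64(199.8), np.float64(211.9), np.float64(228.1), np.float64(660.0), np.float64(0.0073), [-0.17, 0.3, -0.13])
(np.float64(199.5), np.float64(211.6), np.float64(227.9), np.float64(660.2), np.float64(0.0091), [-0.17, 0.29, -0.12])
(np.float64(199.2), np.float64(211.7), np.float64(227.9), np.float64(660.4), np.float64(0.0114), [-0.08, 0.14, -0.06])
(np.float64(199.0), np.float64(211.0), np.float64(227.4), np.float64(656.7), np.float64(0.0107), [-0.19, 0.32, -0.14])
(np.float64(198.8), np.float64(211.0), np.float64(227.2), np.float64(656.7), np.float64(0.0105), [-0.13, 0.22, -0.1])
```

The lid stays shut with the fingers 7 mm clear. I'll retreat and hand in.

```bash
python3 -m handwheel '[{"ax":0,"ay":0,"az":0,"tx":0,"ty":0,"tz":10,"fingers":-1},{"ax":0,"ay":0,"az":0,"tx":0,"ty":0,"tz":20,"fingers":-1},{"ax":0,"ay":0,"az":0,"tx":0,"ty":0,"tz":25,"fingers":-1},{"ax":0,"ay":0,"az":0,"tx":0,"ty":0,"tz":25,"fingers":-1},{"ax":0,"ay":0,"az":0,"tx":0,"ty":0,"tz":15,"fingers":-1},{"ax":0,"ay":0,"az":0,"tx":0,"ty":0,"tz":5,"fingers":-1},{"ax":0,"ay":0,"az":0,"tx":0,"ty":0,"tz":0,"fingers":-1},{"ax":0,"ay":0,"az":0,"tx":0,"ty":0,"tz":0,"fingers":-1},{"ax":0,"ay":0,"az":0,"tx":0,"ty":0,"tz":0,"fingers":-1},{"ax":0,"ay":0,"az":0,"tx":0,"ty":0,"tz":0,"fingers":-1}]'
python3 -c "
from station import arm
print(arm.job_done())"
```

```text
time_s: 49.97
position: [649.2, 110.8, 179.0]
tool_rot: [[0.999, -0.051, -0.004], [-0.051, -0.999, -0.0], [-0.004, 0.0, -1.0]]
wrist_force: [0.2, 0.1, -0.6]
opening: 0.5
grip_force: 0.0
the job is handed in; nothing more can be done
None
```

The coupling stands in its pocket, the lid clicked shut and stayed shut after I let go (highest end-of-move force about 18 N), and the job was handed in at about 50 s; the hand-in returned no verdict.

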